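# Blow off a valve body, set its cover on the dowels and hold it shut

## Robot

A 6-joint arm with a two-finger parallel gripper is mounted at the origin on a cart in front of the work surface, level with it; the furniture and walls round the work are solid. World frame = base frame: x ahead of the robot, y to its left, z up, the work surface at z = 0. Lengths are in m, angles in rad, forces in N, time in s.
With the tool pointing down it reaches from about 0.425 to 0.95 m from the base axis. Payload 3.5 kg.
Tool frame: the origin (TCP) lies on the centre line of the jaws, within the pads' length; the fingertips stand 25 mm ahead of it and the grasp point (between the pads) lies 6 mm ahead of it; y points along the fingers, z is the direction in which the jaws open and shut, and the axes are right-handed (so a half turn about y gives the same grasp; the last joint's range is limited). The gripper opens to 85 mm and grips with 20 to 120 N. Pads are 22 mm wide; open, the fingers measure 114 mm over their backs; the gripper's body (76 mm by 85 mm) begins 54 mm behind the grasp point. The pads swing forward as they close: fully open they stand 13 mm farther back than shut.
Start: joints at [-1.251, 0.286, 1.577, -0, 1.279, -0.15], TCP at [0.306, -0.602, 0.256] pointing down, gripper open.
Joint ranges: [-2.77, 2.77], [-0.9, 2.22], [0.21, 2.48], [-1.53, 4.67], [0.24, 2.81], [-2.84, 2.84]. Speed limits (rad/s): [2.79, 2.79, 3.14, 3.14, 3.14, 3.14].

## Interface

Orientations are given as a unit quaternion [x, y, z, w].
In Python, from plant import ctrl gives the robot as it stands.
- The arm moves only by the tool arm_command, never from a script. Its argument "steps" is a list of rows, each an object with "hand": the opening, from 0 (shut) to 1 (fully open); "travel": the shift along the tool's x, y, z in units of 0.3 m (1.0 is 0.3 m), a list of three; "rotation": the turn, a rotation vector about the tool's x, y, z in units of 30 degrees (1.0 is 30 degrees), a list of three. A call has 1 to 20 rows; each row shifts and turns the pose as measured when the row begins, along the tool's axes as they then stand; what a row does not reach is not made up. A row lasts 1/8 s, in which the tool goes at most 62.5 mm and 10.7 degrees, less where a joint would pass 70% of its speed; a pose out of reach is approached as far as the arm can. A call with a number of a shift or a turn outside -1 to 1 is refused whole. A call with a gripper value outside its range is refused whole. The fingers move at their own pace and stop on an object; "grip_force" is the grip in N (left out, the last holds). Time passes only in rows, so rows that do not move let the fingers close. It gives the time, the measured TCP pose, the force and the opening at its end, in the units of the state.
- ctrl.get_state(): the state, without advancing time (a new reading comes with each control period).
- ctrl.read_camera(name): name is "side" or "top"; returns (picture, depth): 400x640x3 uint8, blue, green, red; 400x640 float32, m along the optical axis (not along the pixel's ray), 0 where there is no reading.
- ctrl.camera_params(name): a dict with "fx", "fy", "cx", "cy" (pixels), "distortion" ([k1, k2, p1, p2, k3] as OpenCV has them; the pictures are not rectified), "extrinsics" (4x4, takes a point from camera to world coordinates). Camera axes: x right, y down, z forward; pixel columns grow to the right and rows downward; lengths in m; the calibration is good to about 2 mm. A picture is of the moment at which its call begins. camera_params takes no time and is no camera call.
- ctrl.sign_off(): hands the job in, once; it reports no verdict.
Trained networks look in the newest picture that a camera, given by its name, has taken for a name from the list of things; names that differ only in an ending like _2 or _b are one class to them, and where a whole thing is asked for, a point or a joint stands for the part that bears it (a point fixed in the world has none). Each returns a list of dicts, best first, with "score" (0 to 1); they miss things now and then, are a little off and sometimes report something else, mostly with a low value. They report only what shows in the picture. A call takes as long as a camera call.
- ctrl.masks_of(camera, thing): "region" (400x640 bool, what is visible of it) and "at" ([column, row] in pixels, amid what is visible of it).
The state is a dict: "time": time; "qpos": joint angles; "dq": joint speeds; "joint_efforts": joint torques, N m; "eef_pos": TCP position; "tcp_rot": TCP orientation; "contact_force": force on the tool from outside, world axes, zero at the start; "wrist_torque": the same for the moment, N m; "opening": opening from 0.0 (shut) to 1.0 (fully open).
Only numpy, scipy, OpenCV 4.12 (cv2) and the standard library are available. Lean on these libraries where they do the work, as an engineer would, in place of code of your own. Each camera call takes 0.05 s, during which the arm holds its last target.

## Task

Close the spring-loaded valve housing so that it can be bolted: first take the blow-off wand out of its holder, point its nozzle down at the middle of the open joint face of the clamped valve body from about 5 cm away, keep it still there for two seconds, and stand it back in the holder. Then take the loose cover by its hexagonal boss, set it on the two dowels with its ear over the ear of the body, press it down against the spring until the faces meet flush, and finish there, with the gripper still holding it shut (it springs open when let go). Leave the tools and other things on the bench where they are.

Things in the scene. Friction and masses are not known exactly. Their poses are not given: they have to be found in the camera images.
- valve_body: Aluminium valve body clamped on a dark steel plate 130 x 92 x 12 mm, fixed to the bench; place and yaw vary. Origin on the bench under the middle of its main part, z up. It is 76 mm along x, 64 mm along y; a rounded ear 33 mm wide runs on the +x side to x = +68. The flat top (joint face) is 46 mm above the bench. Clamps at its long sides stay 9 mm below the face.
- joint_face (a point): Middle of the joint face (0, 0, 46 mm in the body's frame), on the axis of the spring-loaded disc; axes as the body's. The head of a tall press overhangs the bench behind and to the right of the fixture from about 0.5 m up, so keep the arm low over the fixture and travel no higher than needed.
- dowel_large (a point): Foot of the larger dowel, on the joint face at the ear (52, 0, 46 mm in the body's frame). The dowel is 12 mm in diameter and stands 16 mm up; its top 5 mm taper to 6.6 mm. Ground steel, oiled (low friction).
- dowel_small (a point): Foot of the smaller dowel, on the joint face at the other end (-29, 0, 46 mm in the body's frame). The dowel is 9 mm in diameter and stands 16 mm up; its top 5 mm taper to 5 mm. Ground steel, oiled.
- valve_disc (a joint): Travel (m) of the spring-loaded steel disc, 24 mm in diameter, in the middle of the joint face. 0 = out, its top 9 mm above the face; grows as the disc is pushed down; 0.009 = level with the face (stop 0.0095). The spring pushes up with 5 N at 0 and 11 N at 0.009: the cover's weight alone does not close it; pressing with 10 to 20 N does.
- cover: Loose aluminium cover, 0.28 to 0.44 kg, lying flat on the mat. Origin: middle of the underside, z up. Plate 14 mm thick, outline as the body's (76 x 64 mm, 33 mm wide ear to x = +68). Centred on it a hexagonal boss to grip, 36 mm across flats (one pair faces +y/-y), from 14 to 56 mm up, a plug on it to 61 mm. Fitted: origin at joint_face, x axes alike.
- hole_large (a point): Centre of the lower mouth of the 14 mm through hole in the cover's ear (52, 0, 0 mm in the cover's frame), for the larger dowel.
- hole_small (a point): Centre of the lower mouth of the 11 mm through hole at the cover's other end (-29, 0, 0 mm in the cover's frame), for the smaller dowel.
- blow_wand: Cordless blow-off wand, 133 mm long, 0.18 to 0.35 kg, upright in its holder, nozzle down; it blows by itself when out of the holder. Origin: centre of the nozzle tip; z up along the wand, away from the blow. Black tapered nozzle 0 to 55 mm (10 to 17 mm in diameter), then a round body 40 mm in diameter, 55 to 125 mm, cap to 133. The flat step at 55 mm rests on the holder's rim.
- holder: Fixed bench holder of the wand: round dark base 76 mm in diameter, 12 mm thick, with an upright steel sleeve, outer diameter 41 mm, inner 25 mm, its rim 70 mm above the bench. Origin on the bench at the centre. The wand's tip is 15 mm above the origin when seated. Holder and mat may change places.
- parts_mat: Black rubber mat 88 x 68 x 2 mm, fixed, on which the cover lies (its ear overhangs). Origin at the centre of its underside. Beware of an open carton on the robot's right of the nearer place: the edge of its flap, 110 to 160 mm up, runs from about x 0.44, y 0.01 to x 0.36, y 0.07, and the carton behind it is up to 240 mm high.
- die_2: Steel crimp die segment, 37 x 36 x 56 mm, standing; leave alone. Origin at the centre of its underside.
- screwdriver: Screwdriver, 172 mm long, 29 mm thick handle, lying; leave alone. Origin at the middle of its length, underside.
- marker: Black marker pen, 132 mm long, 18 mm thick, lying; leave alone. Origin at its middle, underside.
- pbox_a: Small grey carton, 59 x 62 x 71 mm; leave alone. Origin at the centre of its underside.
- pbox_b: Small grey carton, 61 x 58 x 63 mm; leave alone. Origin at the centre of its underside.

How it is judged:
On the way, in this order (a step that is already met when the one before it is completed fails the run):
1. the wand points steadily at the middle of the joint face (x of joint_face in the frame of blow_wand between -0.018 and 0.018 m and y of joint_face in the frame of blow_wand between -0.018 and 0.018 m and z of joint_face in the frame of blow_wand between -0.1 and -0.02 m and angle between blow_wand's own z axis and vertical below 0.9 rad and linear speed of blow_wand below 0.04 m/s), for 1.5 s.
2. the wand is back in its holder, let go (distance between blow_wand and holder below 0.022 m and angle between blow_wand's own z axis and vertical below 0.12 rad and contact force between the fingers and blow_wand below 0.1 N and linear speed of blow_wand below 0.03 m/s), for 0.2 s.
3. the cover is on both dowels and pressed shut (distance between hole_large and dowel_large below 0.003 m and distance between hole_small and dowel_small below 0.003 m and value of joint valve_disc above 0.0075 m), for 0.3 s.
At the end, for the whole second after the job is handed in: Both holes within 2.5 mm of their dowels' axes, the cover's underside within 1.8 mm of the joint face at both, valve disc pushed in over 7.5 mm, fingers still on the cover with over 2 N; the wand upright in its holder, tip within 22 mm of the holder's origin (15 mm when seated) (horizontal distance between hole_large and dowel_large below 0.0025 m and horizontal distance between hole_small and dowel_small below 0.0025 m and z of hole_large in the frame of dowel_large below 0.0018 m and z of hole_small in the frame of dowel_small below 0.0018 m and value of joint valve_disc above 0.0075 m and contact force between the fingers and cover above 2 N and distance between blow_wand and holder below 0.022 m and angle between blow_wand's own z axis and vertical below 0.12 rad); the arm keeps its last pose, push and grip.
It fails at once if a bystander was pushed away by more than 25 mm (distance of any of die_2, screwdriver, marker, pbox_a, pbox_b from where it was at the start of the episode above 0.025 m).
It also fails if it takes over 54 s, if anything falls off the work surface, if the arm or the gripper's body presses on something with over 40 N, if the wrist force passes 120 N, or if a joint passes its speed limit or range.

## Working session

There is one attempt and no reset: what is moved stays moved. The work goes in short steps, Python scripts to look and compute and a tool call to move; the robot and the scene stay as the last step left them, time stands still between calls to the robot, and variables do not carry over. Pictures are saved under pics/ and viewed, and the job is handed in when it is done.

Besides the shell and the picture viewer there is one more tool, called after "Call:" as name(argument=value, ...), one argument or row to a line, values as JSON. arm_command: Moves the arm, as the interface text tells. Shifts and turns lie within -1 to 1; 1 stands for 0.3 m of shift or 30 degrees of turn. Its arguments: {"type":"object","properties":{"steps":{"type":"array","items":{"type":"object","properties":{"hand":{"type":"number"},"travel":{"type":"array","items":{"type":"number","minimum":-1,"maximum":1}},"rotation":{"type":"array","items":{"type":"number","minimum":-1,"maximum":1}}}}},"grip_force":{"type":"number"}},"required":["steps"]}

```bash
ls; mkdir -p pics; python3 - <<'E'
from plant import ctrl
import cv2,numpy as np
s=ctrl.get_state();print(s)
for c in ("side","top"):
    im,d=ctrl.read_camera(c); cv2.imwrite(f"pics/{c}0.png",im); np.save(f"pics/{c}0.npy",d)
    p=ctrl.camera_params(c);print(c,p)
E
```

```text
pics
{'time': 0.0, 'qpos': array([-1.25103440e+00,  2.87180924e-01,  1.57815742e+00, -5.28085384e-06,
        1.27860562e+00, -1.50000062e-01]), 'dq': array([-0.0003793 ,  0.00065887, -0.00129925,  0.00290406, -0.00166215,
        0.00092514]), 'joint_efforts': array([-8.79395557e-04, -4.05988812e+01, -2.92625087e+01, -2.25495460e-04,
        5.82819484e-03, -3.12350934e-06]), 'eef_pos': array([ 0.3053921 , -0.60130002,  0.25494754]), 'tcp_rot': array([-0.16463569,  0.68851864, -0.6868623 ,  0.16449117]), 'contact_force': array([ 0.30027723,  0.85698461, -0.48161666]), 'wrist_torque': array([-0.00028619, -0.01474833, -0.0079077 ]), 'opening': 0.9978102568442029}
side {'fx': 489.0499076115888, 'fy': 489.0499076115888, 'cx': 317.2417207083699, 'cy': 203.6170943744288, 'distortion': array([0.04384451, 0.        , 0.        , 0.        , 0.        ]), 'extrinsics': array([[-0.94424686,  0.16830725, -0.28296738,  0.89421485],
       [ 0.32840537,  0.54257639, -0.77314991,  0.8318812 ],
       [ 0.02340468, -0.82297238, -0.56759905,  0.804096  ],
       [ 0.        ,  0.        ,  0.        ,  1.        ]])}
top {'fx': 427.7622200771056, 'fy': 427.7622200771056, 'cx': 319.1553611002339, 'cy': 197.49435611365786, 'distortion': array([-0.10740966,  0.        ,  0.        ,  0.        ,  0.        ]), 'extrinsics': array([[-0.01200998, -0.99747855,  0.06994498,  0.41350678],
       [-0.9999036 ,  0.01246768,  0.00611078, -0.19618199],
       [-0.00696743, -0.06986484, -0.99753213,  1.30261062],
       [ 0.        ,  0.        ,  0.        ,  1.        ]])}
```

View pics/side0.png

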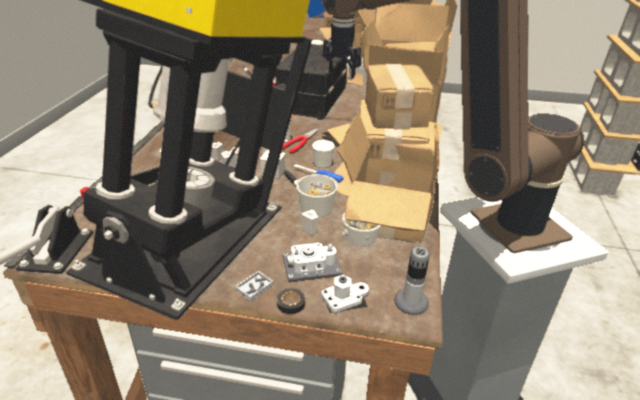

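View pics/top0.png

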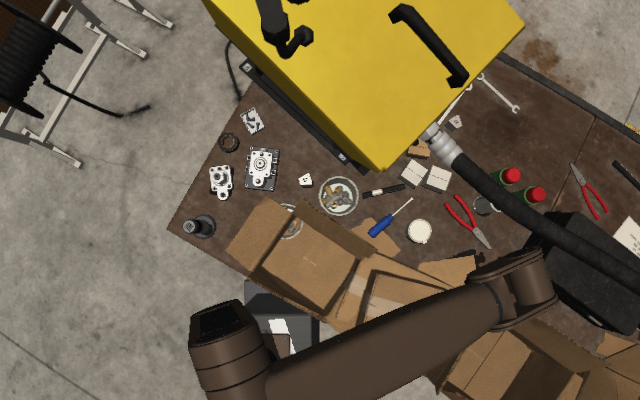

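The side view shows the body at about (312,262), the cover at (345,292) and the wand at (416,280). The top view shows the body at (262,168), the cover at (221,182), the wand at (199,225) and the press on the right. Next I'll measure them.

```bash
cat > h.py <<'E'
from plant import ctrl
import cv2,numpy as np
from scipy.spatial.transform import Rotation as R
def cam(c):
    p=ctrl.camera_params(c)
    K=np.array([[p['fx'],0,p['cx']],[0,p['fy'],p['cy']],[0,0,1]])
    return K,np.array(p['distortion']),np.array(p['extrinsics'])
def cloud(c,d):
    K,D,T=cam(c)
    v,u=np.mgrid[0:400,0:640]
    n=cv2.undistortPoints(np.stack([u.ravel(),v.ravel()],1).astype(np.float64)[:,None],K,D)[:,0].reshape(400,640,2)
    P=np.dstack([n[...,0]*d,n[...,1]*d,d])
    return P@T[:3,:3].T+T[:3,3]
def pix_at_z(c,uv,z):
    K,D,T=cam(c)
    n=cv2.undistortPoints(np.array(uv,float).reshape(-1,1,2),K,D)[:,0]
    r=np.c_[n,np.ones(len(n))]@T[:3,:3].T
    o=T[:3,3]; return o+r*((z-o[2])/r[:,2])[:,None]
def proj(c,P):
    K,D,T=cam(c); Ti=np.linalg.inv(T)
    return cv2.projectPoints(np.array(P,float).reshape(-1,3),cv2.Rodrigues(Ti[:3,:3])[0],Ti[:3,3],K,D)[0][:,0]
def crop(im,x0,y0,x1,y1,s,name):
    cv2.imwrite(name,cv2.resize(im[y0:y1,x0:x1],None,fx=s,fy=s,interpolation=cv2.INTER_CUBIC))
E
python3 - <<'E'
from h import *
for c in ("side","top"):
    im=cv2.imread(f"pics/{c}0.png");d=np.load(f"pics/{c}0.npy");P=cloud(c,d)
    ts=["valve_body","cover","blow_wand","holder"]
    for t in ts:
        for m in ctrl.masks_of(c,t)[:2]:
            q=P[m['region']&(d>0)]
            print(c,t,round(m['score'],2),m['at'],m['region'].sum(),np.round(np.median(q,0),4),np.round(np.percentile(q,[2,98],axis=0),3).tolist())
im=cv2.imread("pics/side0.png");crop(im,220,200,460,340,3.3,"pics/s1.png")
im=cv2.imread("pics/top0.png");crop(im,170,90,330,250,3.7,"pics/t1.png")
E
```

```text
side valve_body 0.94 [311.7, 260.1] 1727 [0.6035 0.0095 0.0338] [[0.54, -0.045, 0.005], [0.658, 0.038, 0.058]]
side cover 0.88 [342.2, 293.6] 1051 [0.5705 0.1237 0.0182] [[0.507, 0.09, 0.006], [0.605, 0.146, 0.064]]
side cover 0.24 [414.0, 296.9] 826 [0.4328 0.184  0.0143] [[0.391, 0.142, 0.002], [0.456, 0.204, 0.07]]
side blow_wand 0.57 [420.6, 262.7] 627 [0.4291 0.1802 0.1244] [[0.408, 0.159, 0.075], [0.44, 0.188, 0.15]]
side holder 0.41 [344.0, 294.8] 1049 [0.5703 0.1231 0.0183] [[0.507, 0.089, 0.007], [0.605, 0.146, 0.064]]
side holder 0.4 [277.8, 164.5] 246 [ 0.5644 -0.4556  0.0416] [[0.534, -0.492, 0.004], [0.611, -0.426, 0.066]]
top valve_body 0.85 [260.4, 166.7] 1311 [ 0.5919 -0.0177  0.0407] [[0.532, -0.061, 0.005], [0.656, 0.034, 0.057]]
top cover 0.92 [221.8, 181.9] 622 [0.5561 0.1065 0.0181] [[0.506, 0.082, 0.004], [0.602, 0.144, 0.065]]
top blow_wand 0.56 [193.9, 224.6] 261 [0.4209 0.1586 0.1449] [[0.402, 0.147, 0.076], [0.438, 0.184, 0.153]]
top holder 0.73 [207.2, 227.2] 307 [0.4212 0.1507 0.0128] [[0.385, 0.134, 0.004], [0.455, 0.184, 0.069]]
top holder 0.53 [221.3, 181.0] 603 [0.5561 0.1067 0.0183] [[0.506, 0.082, 0.01], [0.601, 0.143, 0.065]]
```

View pics/s1.png

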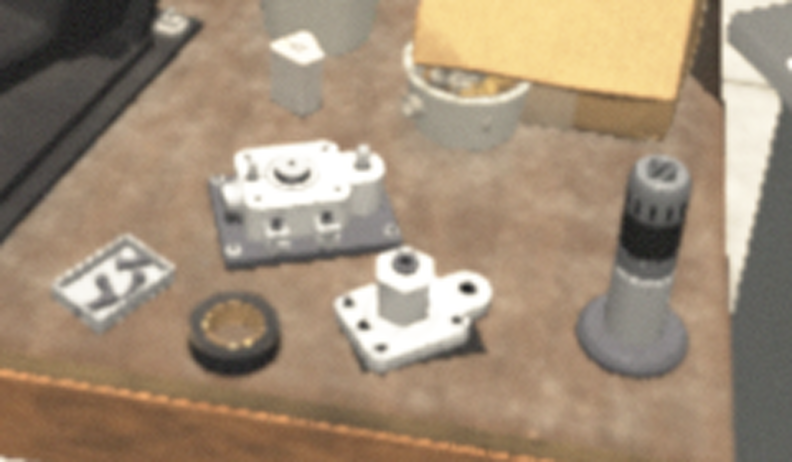

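View pics/t1.png

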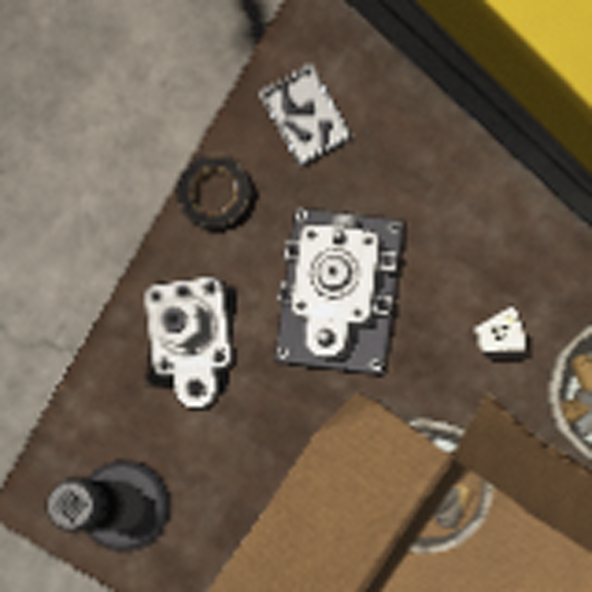

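```bash
cat > fit.py <<'E'
from h import *
from scipy.optimize import minimize
def outline():
    # plate 76x64, ear 33 wide to 68 (rounded end r 16.5)
    a=np.linspace(-np.pi/2,np.pi/2,15)
    ear=np.c_[51.5+16.5*np.cos(a),16.5*np.sin(a)]
    return np.r_[[[-38,-32],[38,-32],[38,-16.5]],ear,[[38,16.5],[38,32],[-38,32]]]/1000
O=outline()
def place(p,z):
    c,s=np.cos(p[2]),np.sin(p[2])
    q=O@np.array([[c,s],[-s,c]])+p[:2]
    return np.c_[q,np.full(len(q),z)]
def sdist(p,xy):
    c,s=np.cos(p[2]),np.sin(p[2])
    l=(xy-p[:2])@np.array([[c,-s],[s,c]])
    # signed dist: union of box and capsule
    b=np.abs(l)-[.038,.032]; d1=np.linalg.norm(np.maximum(b,0),axis=1)+np.minimum(b.max(1),0)
    e=np.abs(l-[.025,0])-[.0265,0]; 
    d2=np.linalg.norm(np.maximum(e,0),axis=1)-.0165
    return np.minimum(d1,d2)
def fitcloud(P,m,z0,z1,p0):
    """surface points in [z0,z1] near p0 inside, others outside"""
    near=np.linalg.norm(P[...,:2]-np.array(p0[:2]),axis=2)<.1
    top=near&(P[...,2]>z0)&(P[...,2]<z1)&m
    low=near&(P[...,2]<z0-.012)
    a=P[top][:,:2]
    def f(p):
        s=sdist(p,a); 
        # area-type cost: points outside penalised, outline shrink not possible -> balance by boundary symmetric
        return np.mean(np.minimum(np.maximum(s,0),.006)**2)*1e6
    best=None
    for dy in (-.3,-.1,.1,.3):
        r=minimize(f,[p0[0],p0[1],p0[2]+dy],method="Nelder-Mead",options=dict(initial_simplex=np.array([p0,p0,p0,p0])+np.array([[0,0,dy],[.01,0,dy],[0,.01,dy],[0,0,dy+.2]]),xatol=1e-5,fatol=1e-6))
        if best is None or r.fun<best.fun: best=r
    return best.x,best.fun,len(a),np.median(P[top][:,2])
def fitimg(c,im,z,p0,thr=None):
    g=cv2.cvtColor(im,cv2.COLOR_BGR2GRAY).astype(float)
    S=8
    ctr=proj(c,[[p0[0],p0[1],z]])[0].astype(int); x0,y0=ctr-35
    sub=g[y0:y0+70,x0:x0+70]
    def ren(p):
        q=(proj(c,place(p,z))-[x0,y0]+.5)*S
        M=np.zeros((70*S,70*S),np.uint8);cv2.fillPoly(M,[np.round(q*16).astype(np.int32)],255,shift=4)
        M=cv2.resize(M,(70,70),interpolation=cv2.INTER_AREA).astype(float)
        return M
    def f(p):
        M=ren(p)/255; w=cv2.dilate(M,np.ones((7,7)))>0
        a=M[w];b=sub[w]; return -np.corrcoef(a,b)[0,1]
    best=None
    for k in range(3):
        p0_=np.array(p0) if best is None else best.x
        r=minimize(f,p0_,method="Nelder-Mead",options=dict(initial_simplex=p0_+np.array([[0,0,0],[.006,0,0],[0,.006,0],[0,0,.15]]),xatol=1e-5,fatol=1e-6))
        best=r
    return best.x,best.fun
E
cat > run1.py <<'E'
from fit import *
for nm,z0,z1,zt,p0 in (("valve_body",.040,.052,.046,(.60,-.01,np.pi+.2)),("cover",.011,.022,.016,(.57,.115,np.pi-.0))):
  for c in ("side","top"):
    im=cv2.imread(f"pics/{c}0.png");d=np.load(f"pics/{c}0.npy");P=cloud(c,d)
    near=np.linalg.norm(P[...,:2]-np.array(p0[:2]),axis=2)<.075
    m=near&(d>0)&(cv2.cvtColor(im,cv2.COLOR_BGR2GRAY)>110)
    x,f,n,zz=fitcloud(P,m,z0,z1,p0)
    x2,f2=fitimg(c,im,zt,x)
    print(nm,c,np.round(x,4),round(f,3),n,round(zz,4),'img',np.round(x2,4),round(f2,3))
E
python3 run1.py
```

```text
valve_body side [ 0.6061 -0.0131  2.9853] 0.272 643 0.0468 img [ 0.6042 -0.0139  3.0202] -0.755
valve_body top [ 0.6089 -0.0148  3.0014] 0.292 530 0.0461 img [ 0.6058 -0.0134  2.9994] -0.806
cover side [0.5673 0.1142 3.2761] 0.012 611 0.0172 img [0.5672 0.1132 3.2927] -0.638
cover top [0.5681 0.113  3.2776] 0.0 346 0.0168 img [0.5684 0.1132 3.287 ] -0.74
```

```bash
cat > run2.py <<'E'
from fit import *
from scipy.optimize import least_squares
B=(.606,-.0135,3.0);C=(.568,.1133,3.285)
def pt(p,x,y,z):
    c,s=np.cos(p[2]),np.sin(p[2]);return [p[0]+c*x-s*y,p[1]+s*x+c*y,z]
for c,box in (("side",(260,220,440,340)),("top",(170,120,290,250))):
    im=cv2.imread(f"pics/{c}0.png");d=np.load(f"pics/{c}0.npy");P=cloud(c,d)
    # wand/holder
    near=np.linalg.norm(P[...,:2]-[.42,.17],axis=2)<.07
    up=P[near&(P[...,2]>.08)&(P[...,2]<.136)][:,:2]
    f=lambda q:np.clip(np.abs(np.linalg.norm(up-q,axis=1)-.020),0,.01)
    r=least_squares(f,[.425,.168],loss="soft_l1",f_scale=.002);print(c,'body',r.x,len(up),r.cost)
    cap=P[near&(P[...,2]>.141)];print('cap',np.round(np.median(cap,0),4),len(cap),((cap.min(0)+cap.max(0))/2).round(4))
    sl=P[near&(P[...,2]>.02)&(P[...,2]<.062)][:,:2]
    f2=lambda q:np.clip(np.abs(np.linalg.norm(sl-q,axis=1)-.0205),0,.01)
    r=least_squares(f2,[.425,.168],loss="soft_l1",f_scale=.002);print('sleeve',r.x,len(sl))
    W=r.x
    S=5;x0,y0,x1,y1=box
    big=cv2.resize(im[y0:y1,x0:x1],None,fx=S,fy=S,interpolation=cv2.INTER_CUBIC)
    def T(q):return ((proj(c,q)-[x0,y0]+.5)*S)
    for p,z,h in((B,.046,.062),(C,.016,.016)):
        cv2.polylines(big,[T(place(p,z)).astype(int)],True,(0,0,255),1)
        for x in (52,-29):
            for zz,col in ((z,(0,255,0)),(h,(255,0,0))):
                cv2.circle(big,tuple(int(v) for v in T([pt(p,x/1000,0,zz)])[0]),3,col,1)
    for rr,z in((.038,.012),(.02,.140),(.0205,.07)):
        a=np.linspace(0,6.28,40);q=np.c_[W[0]+rr*np.cos(a),W[1]+rr*np.sin(a),0*a+z]
        cv2.polylines(big,[T(q).astype(int)],True,(255,0,255),1)
    cv2.imwrite(f"pics/ov_{c}.png",cv2.resize(big,None,fx=.88,fy=.88))
E
python3 run2.py
```

```text
side body [0.41998278 0.16682958] 381 0.00023606720682494244
cap [0.4234 0.1727 0.148 ] 206 [0.4213 0.1698 0.1464]
sleeve [0.41994235 0.16671852] 261
top body [0.42027765 0.16786193] 79 1.1180836014493352e-05
cap [0.4196 0.1663 0.148 ] 158 [0.4196 0.167  0.1486]
sleeve [0.42046835 0.16723548] 55
```

```bash
python3 -c "
import cv2
for c in('side','top'):print(cv2.imread(f'pics/ov_{c}.png').shape)"
```

```text
(528, 792, 3)
(572, 528, 3)
```

View pics/ov_side.png

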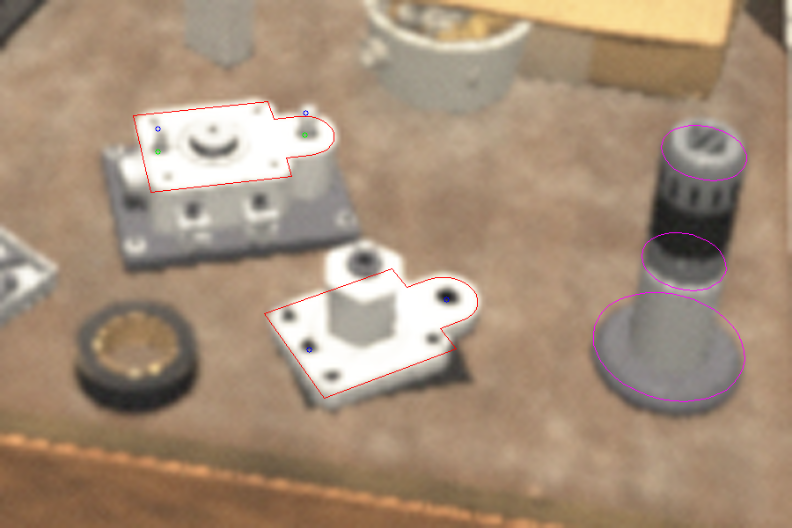

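View pics/ov_top.png

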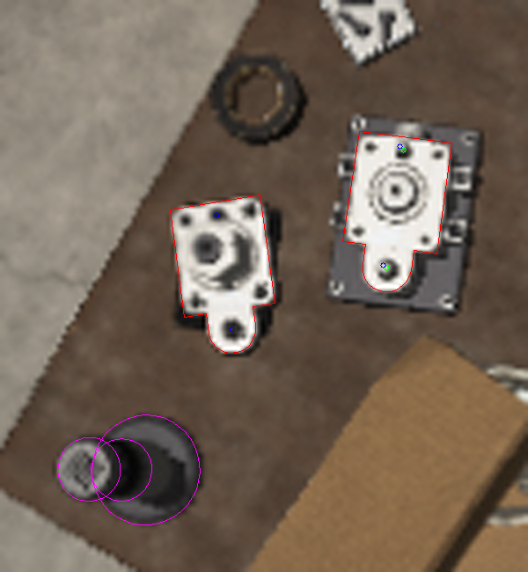

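The overlays match the outlines, dowels and holes in both views. Next I'll check obstacle heights along the travel path and the tool axes.

```bash
python3 - <<'E'
from h import *
s=ctrl.get_state();print(R.from_quat(s['tcp_rot']).as_matrix().round(3))
Ps=[]
for c in("side","top"):
    d=np.load(f"pics/{c}0.npy");P=cloud(c,d);Ps.append(P[d>0])
for nm,P in zip(("side","top"),Ps):
    print(nm,"rows x .25..0.95 step .05; cols y .25 -> -.70 (cm max height)")
    print('      '+' '.join(f"{int(round(100*y)):3d}" for y in np.arange(.25,-.72,-.05)))
    for x in np.arange(.15,.96,.05):
        row=[]
        for y in np.arange(.25,-.72,-.05):
            m=(abs(P[:,0]-x)<.025)&(abs(P[:,1]-y)<.025)&(P[:,2]>-.05)
            row.append(f"{int(round(100*np.percentile(P[m,2],98))):3d}" if m.sum()>2 else "  .")
        print(f"{x:.2f}: "+' '.join(row))
E
```

```text
[[-0.892 -0.     0.453]
 [-0.453  0.    -0.892]
 [-0.    -1.    -0.   ]]
side rows x .25..0.95 step .05; cols y .25 -> -.70 (cm max height)
       25  20  15  10   5   0  -5 -10 -15 -20 -25 -30 -35 -40 -45 -50 -55 -60 -65 -70
0.15:   .   .   0  38  54  58   0   0   0  17  23  31  31  31  31  35  34   .   .  34
0.20:   .   .  28  42  58  60   0   8  25  17  19  31  31  51  31  31  35  34  35  35
0.25:   .   .   .   .  59  59  58  25  25   .  18  31  53  51  49  47  35  45  35   .
0.30:   .   .   .   0  13  23  23   .   .   .  18  30  50  52  51  50  44  44  34   0
0.35:   .   0   0   0  14  16  16   .   .   .  20  24  22   3   7  50  49  48  35   1
0.40:   0  15  15   0  13  15  16  16  18  23  24  24   3   3   7   7   0   1   2   1
0.45:   0  15  15   0   0  13  15  18  24  24  24   8   3   3   7   7   1   2  20  20
0.50:   0   0   0   2   0  12  14  14  24   8  47  46   2   2   2   0   2   2  20  20
0.55:   .   0   6   7   2   6   5   0   6  56  56  46   1   2   6   .   .   0   0   .
0.60:   .   0   5   6   4   6   5   0  58  57  47  36   0   0   7   7   2   0   .   .
0.65:   .   . 
[... 1501 characters left out ...]
   1   0  18
0.60:   .   1   2   6   4   6   5   0  97  77  77  76  81  80  27   7   7   0   0   0
0.65:   .   .   0   2   2   6   5  79  82  80  78  83  82  77  76   5   0   0   0   0
0.70:   .   .   0   2   2   1  80  80  81  79  79  82  78  78  77  76   1   6   0   0
0.75:   .   .   .   0   2  67  73   2   3   .   .   .   .   .   .   .   1   6   1   0
0.80:   .   .   .   .   1  57   2   3   2   .   .   .   .   .   .   .   .   1   1   0
0.85:   .   .   .   .   0   3   3   .   .   .   .   .   .   .   .   .   .   .   1   1
0.90:   .   .   .   .   3   6   3   .   .   .   .   .   .   .   .   .   .   .   .   1
0.95:   .   .   .   .   2   1   .   .   .   .   .   .   .   .   .   .   .   .   .   .
```

```bash
cat >> h.py <<'E'
def rows(wps,Rm=None):
    s=ctrl.get_state()
    Rm=R.from_quat(s['tcp_rot']).as_matrix() if Rm is None else Rm
    p=s['eef_pos'].copy()
    for w in wps:
        w=np.array(w,float);t=Rm.T@(w-p)/.3
        print(np.round(w,4),'travel',np.round(t,4).tolist(),'mm',round(np.linalg.norm(w-p)*1000,1)); p=w
def st():
    s=ctrl.get_state();M=R.from_quat(s['tcp_rot']).as_matrix()
    print('t',round(s['time'],3),'pos',s['eef_pos'].round(4),'zang',round(np.degrees(np.arctan2(M[1,2],M[0,2])),2),'down',M[2].round(4),'F',s['contact_force'].round(2),'M',s['wrist_torque'].round(2),'op',round(s['opening'],4),'q',s['qpos'].round(3))
    return s
E
python3 - <<'E'
from h import *
s=st();p=s['eef_pos']
W=[p+[0,0,.0625],p+[0,0,.125]]
b=np.radians(-63.1);u=np.array([np.cos(b),np.sin(b)])
for r in np.linspace(.674,.46,5)[1:]: W.append([*(r*u),.38])
for a in np.linspace(-63.1,21.7,14)[1:]:
    a=np.radians(a);W.append([.46*np.cos(a),.46*np.sin(a),.38])
rows(W)
E
```

```text
t 0.5 pos [ 0.3056 -0.6018  0.2563] zang -63.08 down [-0.e+00 -1.e+00 -1.e-04] F [ 0.68  0.68 -0.55] M [-0.01 -0.   -0.03] op 0.9983 q [-1.251  0.286  1.577  0.     1.279 -0.15 ]
[ 0.3056 -0.6018  0.3188] travel [-0.0, -0.2083, -0.0] mm 62.5
[ 0.3056 -0.6018  0.3813] travel [-0.0, -0.2083, -0.0] mm 62.5
[ 0.2807 -0.5534  0.38  ] travel [0.0007, 0.0044, -0.1816] mm 54.5
[ 0.2565 -0.5056  0.38  ] travel [-0.0001, 0.0, -0.1783] mm 53.5
[ 0.2323 -0.4579  0.38  ] travel [-0.0001, 0.0, -0.1783] mm 53.5
[ 0.2081 -0.4102  0.38  ] travel [-0.0001, 0.0, -0.1783] mm 53.5
[ 0.2534 -0.3839  0.38  ] travel [-0.1742, 0.0, -0.0099] mm 52.3
[ 0.2954 -0.3527  0.38  ] travel [-0.1719, 0.0, -0.0296] mm 52.3
[ 0.3335 -0.3168  0.38  ] travel [-0.1675, 0.0, -0.0489] mm 52.3
[ 0.3673 -0.2769  0.38  ] travel [-0.1608, 0.0, -0.0676] mm 52.3
[ 0.3964 -0.2334  0.38  ] travel [-0.1521, 0.0, -0.0855] mm 52.3
[ 0.4204 -0.1868  0.38  ] travel [-0.1414, 0.0, -0.1022] mm 52.3
[ 0.4389 -0.1379  0.38  ] travel [-0.1289, 0.0, -0.1176] mm 52.3
[ 0.4517 -0.0871  0.38  ] travel [-0.1147, 0.0, -0.1315] mm 52.3
[ 0.4586 -0.0352  0.38  ] travel [-0.099, 0.0, -0.1437] mm 52.3
[0.4597 0.0171 0.38  ] travel [-0.082, 0.0, -0.154] mm 52.3
[0.4548 0.0692 0.38  ] travel [-0.064, 0.0, -0.1623] mm 52.3
[0.444  0.1204 0.38  ] travel [-0.0452, 0.0, -0.1685] mm 52.3
[0.4274 0.1701 0.38  ] travel [-0.0257, 0.0, -0.1726] mm 52.3
```

```bash
python3 - <<'E'
from h import *
for c in("side","top"):
    d=np.load(f"pics/{c}0.npy");P=cloud(c,d);P=P[(d>0)]
    m=(P[:,1]>-.45)&(P[:,1]<.1)&(P[:,0]>.36)&(P[:,0]<.75)&(P[:,2]>.35)
    Q=P[m];i=np.argsort(np.hypot(Q[:,0],Q[:,1]))
    print(c,len(Q),Q[i[::40]][:14].round(3).tolist())
    # per-bearing min radius
    b=np.degrees(np.arctan2(Q[:,1],Q[:,0]))
    for k in range(-48,8,5):
        mm=(abs(b-k)<2.5)
        if mm.sum()>3: print(k,np.percentile(np.hypot(Q[mm,0],Q[mm,1]),2).round(3),np.percentile(Q[mm,2],2).round(3))
E
```

```text
side 6434 [[0.514, -0.276, 0.466], [0.527, -0.264, 0.459], [0.529, -0.267, 0.447], [0.531, -0.267, 0.431], [0.538, -0.257, 0.515], [0.532, -0.27, 0.411], [0.536, -0.266, 0.407], [0.553, -0.232, 0.561], [0.539, -0.265, 0.406], [0.537, -0.272, 0.389], [0.552, -0.243, 0.513], [0.54, -0.27, 0.39], [0.545, -0.261, 0.415], [0.561, -0.227, 0.544]]
-28 0.587 0.351
-23 0.595 0.354
-18 0.614 0.355
-13 0.642 0.405
-8 0.677 0.495
-3 0.719 0.535
top 33744 [[0.488, -0.272, 0.723], [0.494, -0.269, 0.7], [0.498, -0.265, 0.728], [0.495, -0.274, 0.729], [0.495, -0.277, 0.729], [0.501, -0.27, 0.731], [0.513, -0.247, 0.73], [0.498, -0.279, 0.731], [0.499, -0.279, 0.732], [0.498, -0.284, 0.73], [0.509, -0.264, 0.736], [0.501, -0.282, 0.73], [0.525, -0.236, 0.72], [0.506, -0.277, 0.733]]
-43 0.636 0.656
-38 0.641 0.645
-33 0.619 0.659
-28 0.568 0.662
-23 0.58 0.577
-18 0.599 0.556
-13 0.617 0.537
-8 0.656 0.531
-3 0.696 0.538
```

Call:
arm_command(
  steps=[
    {"hand": 1, "travel": [0, -0.2, 0]},
    {"hand": 1, "travel": [0, -0.2, 0]},
    {"hand": 1, "travel": [0, -0.03, -0.18]},
    {"hand": 1, "travel": [0, 0, -0.18]},
    {"hand": 1, "travel": [0, 0, -0.18]},
    {"hand": 1, "travel": [0, 0, -0.18]},
    {"hand": 1, "travel": [0, 0, 0]},
  ],
)

```text
$.steps[0]: bad value
```

```bash
python3 -c "
from h import *
st()"
```

```text
t 0.5 pos [ 0.3056 -0.6018  0.2563] zang -63.08 down [-0.e+00 -1.e+00 -1.e-04] F [ 0.68  0.68 -0.55] M [-0.01 -0.   -0.03] op 0.9983 q [-1.251  0.286  1.577  0.     1.279 -0.15 ]
```

Every row seems to need the rotation field too.

Call:
arm_command(
  steps=[
    {"hand": 1, "travel": [0, -0.2, 0], "rotation": [0, 0, 0]},
    {"hand": 1, "travel": [0, -0.2, 0], "rotation": [0, 0, 0]},
    {"hand": 1, "travel": [0, -0.03, -0.18], "rotation": [0, 0, 0]},
    {"hand": 1, "travel": [0, 0, -0.18], "rotation": [0, 0, 0]},
    {"hand": 1, "travel": [0, 0, -0.18], "rotation": [0, 0, 0]},
    {"hand": 1, "travel": [0, 0, -0.18], "rotation": [0, 0, 0]},
    {"hand": 1, "travel": [0, 0, 0], "rotation": [0, 0, 0]},
  ],
)

```text
time: 1.38
eef_pos: [0.2051, -0.4042, 0.389]
tcp_rot: [0.165, -0.688, 0.688, -0.164]
contact_force: [-0.3, -0.8, 0.2]
opening: 1.002
```

```bash
python3 -c "
from h import *
st()"
```

```text
t 1.375 pos [ 0.2051 -0.4042  0.389 ] zang -63.09 down [ 9.e-04 -1.e+00  1.e-04] F [-0.35 -0.81  0.18] M [ 0.03 -0.05 -0.01] op 1.0015 q [-1.325e+00 -2.950e-01  1.919e+00 -1.000e-03  1.518e+00 -2.240e-01]
```

Call:
arm_command(
  steps=[
    {"hand": 1, "travel": [-0.174, 0.01, -0.01], "rotation": [0, 0, 0]},
    {"hand": 1, "travel": [-0.172, 0, -0.03], "rotation": [0, 0, 0]},
    {"hand": 1, "travel": [-0.168, 0, -0.049], "rotation": [0, 0, 0]},
    {"hand": 1, "travel": [-0.161, 0, -0.068], "rotation": [0, 0, 0]},
    {"hand": 1, "travel": [-0.152, 0, -0.086], "rotation": [0, 0, 0]},
    {"hand": 1, "travel": [-0.141, 0, -0.102], "rotation": [0, 0, 0]},
    {"hand": 1, "travel": [-0.129, 0, -0.118], "rotation": [0, 0, 0]},
    {"hand": 1, "travel": [-0.115, 0, -0.132], "rotation": [0, 0, 0]},
    {"hand": 1, "travel": [-0.099, 0, -0.144], "rotation": [0, 0, 0]},
    {"hand": 1, "travel": [-0.082, 0, -0.154], "rotation": [0, 0, 0]},
    {"hand": 1, "travel": [-0.064, 0, -0.162], "rotation": [0, 0, 0]},
    {"hand": 1, "travel": [-0.045, 0, -0.168], "rotation": [0, 0, 0]},
    {"hand": 1, "travel": [0, 0, 0], "rotation": [0, 0, 0]},
  ],
)

```text
time: 3.0
eef_pos: [0.4599, 0.1388, 0.3858]
tcp_rot: [0.16, -0.685, 0.691, -0.166]
contact_force: [-0.5, -1.2, -0.7]
opening: 1.002
```

```bash
python3 -c "
from h import *
st()
rows([[.4205,.167,.38],[.4205,.167,.23],[.4205,.167,.108]])"
```

```text
t 3.0 pos [0.4599 0.1388 0.3858] zang -63.36 down [-0.0053 -0.9999  0.0098] F [-0.5  -1.23 -0.74] M [0.03 0.03 0.01] op 1.0015 q [ 0.085 -0.231  1.873 -0.007  1.491  1.191]
[0.4205 0.167  0.38  ] travel [0.0753, 0.0175, -0.1432] mm 48.8
[0.4205 0.167  0.23  ] travel [0.0027, 0.5, -0.0049] mm 150.0
[0.4205 0.167  0.108 ] travel [0.0022, 0.4066, -0.004] mm 122.0
```

Call:
arm_command(
  steps=[
    {"hand": 1, "travel": [0.075, 0.018, -0.143], "rotation": [-0.019, 0, -0.01]},
    {"hand": 1, "travel": [0, 0.2, 0], "rotation": [0, 0, 0]},
    {"hand": 1, "travel": [0, 0.2, 0], "rotation": [0, 0, 0]},
    {"hand": 1, "travel": [0, 0.12, 0], "rotation": [0, 0, 0]},
    {"hand": 1, "travel": [0, 0, 0], "rotation": [0, 0, 0]},
  ],
)

```text
time: 3.62
eef_pos: [0.4256, 0.1655, 0.2223]
tcp_rot: [0.16, -0.687, 0.689, -0.165]
contact_force: [0.4, -0.2, 0.5]
opening: 0.999
```

```bash
python3 -c "
from h import *
st()
rows([[.4205,.167,.23],[.4205,.167,.17],[.4205,.167,.108]])
im,d=ctrl.read_camera('side');crop(im,360,180,500,330,4,'pics/s3.png')"
```

```text
t 3.625 pos [0.4256 0.1655 0.2223] zang -63.49 down [-0.0065 -1.      0.0039] F [ 0.44 -0.2   0.45] M [-0.01 -0.01 -0.02] op 0.9992 q [ 1.490e-01 -1.840e-01  2.131e+00 -2.000e-03  1.188e+00  1.258e+00]
[0.4205 0.167  0.23  ] travel [0.0129, -0.0257, -0.0119] mm 9.3
[0.4205 0.167  0.17  ] travel [0.0013, 0.2, -0.0008] mm 60.0
[0.4205 0.167  0.108 ] travel [0.0013, 0.2067, -0.0008] mm 62.0
```

View pics/s3.png

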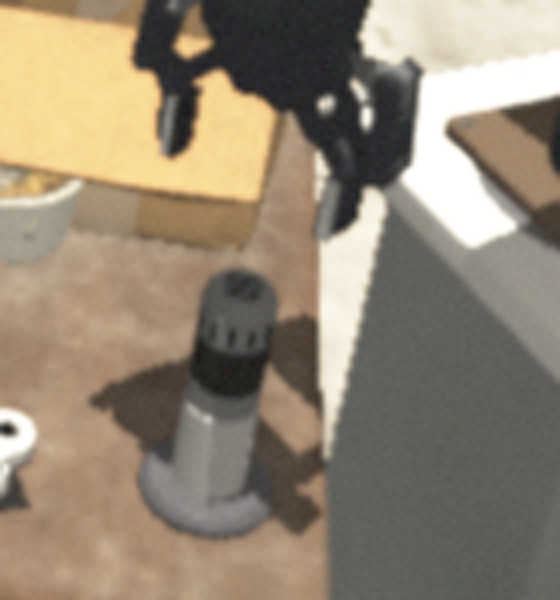

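The jaws are open above the wand cap (cap at crop (238,290)). I'll correct the lateral offset and descend.

Call:
arm_command(
  steps=[
    {"hand": 1, "travel": [0.014, 0.08, -0.012], "rotation": [-0.007, 0, -0.012]},
    {"hand": 1, "travel": [0, 0.1, 0], "rotation": [0, 0, 0]},
    {"hand": 1, "travel": [0, 0.1, 0], "rotation": [0, 0, 0]},
    {"hand": 1, "travel": [0, 0, 0], "rotation": [0, 0, 0]},
  ],
)

```text
time: 4.18
eef_pos: [0.4322, 0.1667, 0.1503]
tcp_rot: [0.152, -0.687, 0.689, -0.17]
contact_force: [-0.1, 0.5, 0.1]
opening: 1.006
```

```bash
python3 -c "
from h import *
st()
rows([[.4205,.167,.108]])"
```

```text
t 4.175 pos [0.4322 0.1667 0.1503] zang -63.65 down [-0.0237 -0.9997  0.0085] F [-0.1   0.46  0.14] M [ 0.01 -0.01 -0.  ] op 1.0055 q [ 1.490e-01 -8.400e-02  2.185e+00 -1.000e-03  1.016e+00  1.260e+00]
[0.4205 0.167  0.108 ] travel [0.0378, 0.1401, -0.0195] mm 43.9
```

Call:
arm_command(
  steps=[
    {"hand": 1, "travel": [0.038, 0.04, -0.02], "rotation": [-0.016, 0, -0.045]},
    {"hand": 1, "travel": [0, 0, 0], "rotation": [0, 0, 0]},
  ],
)

```text
time: 4.42
eef_pos: [0.422, 0.1672, 0.1416]
tcp_rot: [0.159, -0.688, 0.689, -0.163]
contact_force: [-0.4, 0.8, -0.4]
opening: 0.998
```

```bash
python3 -c "
from h import *
st()
rows([[.4205,.167,.108]])"
```

```text
t 4.425 pos [0.422  0.1672 0.1416] zang -63.67 down [-0.0054 -1.      0.0018] F [-0.44  0.82 -0.35] M [-0.    0.02  0.03] op 0.9979 q [ 0.153 -0.083  2.202 -0.     1.017  1.264]
[0.4205 0.167  0.108 ] travel [0.0053, 0.1121, -0.0018] mm 33.7
```

Call:
arm_command(
  steps=[
    {"hand": 1, "travel": [0.01, 0.056, -0.004], "rotation": [0, 0, -0.015]},
    {"hand": 1, "travel": [0.01, 0.056, -0.004], "rotation": [0, 0, -0.015]},
    {"hand": 1, "travel": [0, 0, 0], "rotation": [0, 0, 0]},
  ],
)

```text
time: 4.8
eef_pos: [0.416, 0.1668, 0.1072]
tcp_rot: [0.164, -0.687, 0.69, -0.158]
contact_force: [0.3, 0.5, 0.5]
opening: 0.999
```

```bash
python3 -c "
from h import *
st()
rows([[.4205,.167,.108]])"
```

```text
t 4.8 pos [0.416  0.1668 0.1072] zang -63.66 down [ 0.0087 -1.      0.0027] F [0.3  0.48 0.49] M [ 0.01 -0.06  0.03] op 0.999 q [ 0.157 -0.031  2.227 -0.006  0.954  1.272]
[0.4205 0.167  0.108 ] travel [-0.0138, -0.0027, 0.0062] mm 4.6
```

Call:
arm_command(
  steps=[
    {"hand": 1, "travel": [-0.014, 0, 0.006], "rotation": [-0.005, 0, 0.017]},
    {"hand": 1, "travel": [0, 0, 0], "rotation": [0, 0, 0]},
  ],
)

```text
time: 5.05
eef_pos: [0.421, 0.1671, 0.1071]
tcp_rot: [-0.161, 0.689, -0.688, 0.161]
contact_force: [0.1, 0.5, -0.1]
opening: 0.997
```

```bash
python3 -c "
from h import *
st()
rows([[.4205,.167,.108]])
im,d=ctrl.read_camera('side');crop(im,360,180,500,330,4,'pics/s4.png')"
```

```text
t 5.05 pos [0.421  0.1671 0.1071] zang -63.65 down [-8.e-04 -1.e+00 -1.e-04] F [ 0.08  0.5  -0.1 ] M [ 0.03 -0.01  0.01] op 0.9972 q [ 0.153 -0.024  2.22   0.     0.945  1.264]
[0.4205 0.167  0.108 ] travel [0.0018, -0.0029, -0.0004] mm 1.0
```

View pics/s4.png

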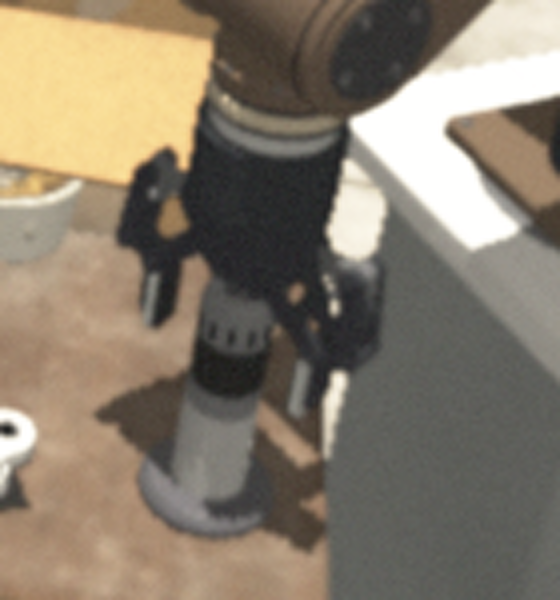

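The wand is centred between the pads and no contact force shows. Closing the gripper.

Call:
arm_command(
  grip_force=60,
  steps=[
    {"hand": 0, "travel": [0, 0, 0], "rotation": [0, 0, 0]},
    {"hand": 0, "travel": [0, 0, 0], "rotation": [0, 0, 0]},
    {"hand": 0, "travel": [0, 0, 0], "rotation": [0, 0, 0]},
    {"hand": 0, "travel": [0, 0, 0], "rotation": [0, 0, 0]},
  ],
)

```text
time: 5.6
eef_pos: [0.4217, 0.1673, 0.1081]
tcp_rot: [-0.16, 0.689, -0.688, 0.162]
contact_force: [0.1, -0.1, -1.6]
opening: 0.458
```

```bash
python3 -c "
from h import *
st()"
```

```text
t 5.6 pos [0.4217 0.1673 0.1081] zang -63.66 down [-2.8e-03 -1.0e+00  5.0e-04] F [ 0.06 -0.15 -1.63] M [ 0.02 -0.02  0.05] op 0.4581 q [ 0.153 -0.026  2.219  0.     0.945  1.264]
```

Call:
arm_command(
  steps=[
    {"hand": 0, "travel": [0.004, -0.06, 0], "rotation": [0, 0, -0.005]},
    {"hand": 0, "travel": [0, -0.06, 0], "rotation": [0, 0, 0]},
    {"hand": 0, "travel": [0, 0, 0], "rotation": [0, 0, 0]},
  ],
)

```text
time: 5.98
eef_pos: [0.4179, 0.1663, 0.1418]
tcp_rot: [-0.163, 0.689, -0.688, 0.159]
contact_force: [0.2, -0.3, -3.1]
opening: 0.454
```

```bash
python3 -c "
from h import *
st()
rows([[.4205,.167,.2]])"
```

```text
t 5.975 pos [0.4179 0.1663 0.1418] zang -63.66 down [ 0.0064 -1.     -0.0015] F [ 0.19 -0.35 -3.1 ] M [ 0.01 -0.06 -0.04] op 0.4535 q [ 1.530e-01 -8.700e-02  2.205e+00 -1.000e-03  1.030e+00  1.264e+00]
[0.4205 0.167  0.2   ] travel [-0.0077, -0.194, 0.0015] mm 58.2
```

Call:
arm_command(
  steps=[
    {"hand": 0, "travel": [-0.01, -0.07, 0], "rotation": [0.003, 0, 0.015]},
    {"hand": 0, "travel": [-0.004, -0.07, 0], "rotation": [0, 0, 0.005]},
    {"hand": 0, "travel": [-0.004, -0.06, 0], "rotation": [0, 0, 0.005]},
    {"hand": 0, "travel": [0, 0, 0], "rotation": [0, 0, 0]},
  ],
)

```text
time: 6.48
eef_pos: [0.4216, 0.1687, 0.2028]
tcp_rot: [-0.16, 0.689, -0.688, 0.162]
contact_force: [-0.0, -0.0, -3.2]
opening: 0.457
```

```bash
python3 -c "
from h import *
s=st();p=s['eef_pos'];q=np.array([.606,-.0135,.186]);p[2]=p[2]
rows([p+(q-p)*k/5 for k in range(1,6)])"
```

```text
t 6.475 pos [0.4216 0.1687 0.2028] zang -63.65 down [-0.0034 -1.     -0.0013] F [-0.04 -0.   -3.21] M [ 0.03 -0.04 -0.04] op 0.4573 q [ 1.550e-01 -1.660e-01  2.153e+00  2.000e-03  1.152e+00  1.265e+00]
[0.4585 0.1322 0.1994] travel [-0.0562, 0.0112, 0.1634] mm 52.0
[0.4954 0.0958 0.1961] travel [-0.0562, 0.0112, 0.1634] mm 52.0
[0.5322 0.0594 0.1927] travel [-0.0562, 0.0112, 0.1634] mm 52.0
[0.5691 0.0229 0.1894] travel [-0.0562, 0.0112, 0.1634] mm 52.0
[ 0.606  -0.0135  0.186 ] travel [-0.0562, 0.0112, 0.1634] mm 52.0
```

Call:
arm_command(
  steps=[
    {"hand": 0, "travel": [-0.03, 0, 0.09], "rotation": [0, 0, 0]},
    {"hand": 0, "travel": [-0.05, 0.01, 0.14], "rotation": [0, 0, 0]},
    {"hand": 0, "travel": [-0.055, 0.01, 0.16], "rotation": [0, 0, 0]},
    {"hand": 0, "travel": [-0.055, 0.01, 0.16], "rotation": [0, 0, 0]},
    {"hand": 0, "travel": [-0.05, 0.01, 0.14], "rotation": [0, 0, 0]},
    {"hand": 0, "travel": [-0.03, 0.01, 0.09], "rotation": [0, 0, 0]},
    {"hand": 0, "travel": [0, 0, 0], "rotation": [0, 0, 0]},
  ],
)

```text
time: 7.35
eef_pos: [0.5999, -0.0096, 0.1792]
tcp_rot: [-0.164, 0.691, -0.686, 0.159]
contact_force: [-0.7, 0.5, -4.0]
opening: 0.452
```

```bash
python3 -c "
from h import *
s=st()
rows([[.606,-.0135,.188]])
im,d=ctrl.read_camera('side');crop(im,230,130,430,330,3,'pics/s5.png')
im,d=ctrl.read_camera('top');crop(im,170,90,330,250,3.7,'pics/t5.png')"
```

```text
t 7.35 pos [ 0.5999 -0.0096  0.1792] zang -63.55 down [ 0.0049 -1.     -0.0079] F [-0.73  0.46 -4.03] M [-0.01  0.02 -0.02] op 0.4523 q [-0.186  0.201  1.826  0.004  1.123  0.921]
[ 0.606  -0.0135  0.188 ] travel [-0.0122, -0.0297, 0.0205] mm 11.4
```

View pics/s5.png

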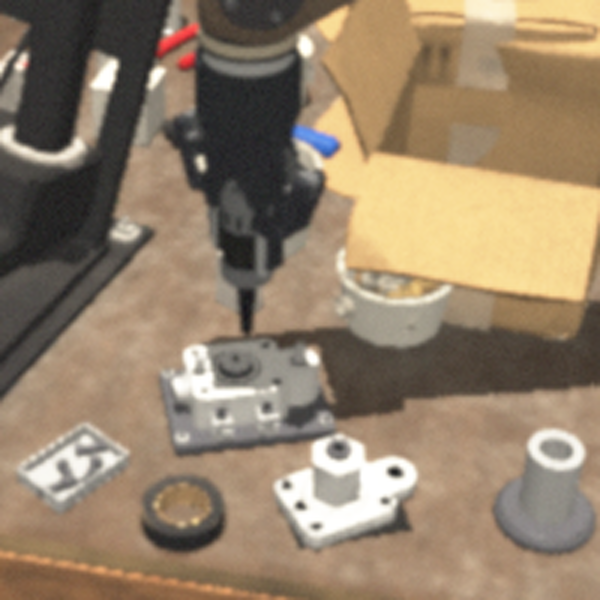

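The wand is held over the joint face (nozzle tip at crop (247,332)) and the holder is empty. Centring, then holding for two seconds.

Call:
arm_command(
  steps=[
    {"hand": 0, "travel": [-0.012, -0.025, 0.02], "rotation": [0.015, 0, 0.01]},
    {"hand": 0, "travel": [0, 0, 0], "rotation": [0, 0, 0]},
    {"hand": 0, "travel": [0, 0, 0], "rotation": [0, 0, 0]},
  ],
)

```text
time: 7.82
eef_pos: [0.6035, -0.0097, 0.1873]
tcp_rot: [-0.163, 0.688, -0.688, 0.163]
contact_force: [0.9, -0.7, -3.2]
opening: 0.455
```

```bash
python3 -c "
from h import *
s=st()
rows([[.606,-.0135,.186]])
d=np.array(s['eef_pos']);print(proj('side',[[.606,-.0135,.095],[.606,-.0135,.046]]))
im,_=ctrl.read_camera('side');crop(im,260,200,360,290,6,'pics/s6.png')"
```

```text
t 7.825 pos [ 0.6035 -0.0097  0.1873] zang -63.3 down [ 2.0e-04 -1.0e+00 -1.3e-03] F [ 0.95 -0.66 -3.18] M [-0.01 -0.05  0.03] op 0.4548 q [-1.840e-01  1.960e-01  1.816e+00  1.000e-03  1.130e+00  9.200e-01]
[ 0.606  -0.0135  0.186 ] travel [-0.0016, 0.0045, 0.0151] mm 4.8
[[307.74884031 236.45570255]
 [307.49167367 252.60904865]]
```

View pics/s6.png

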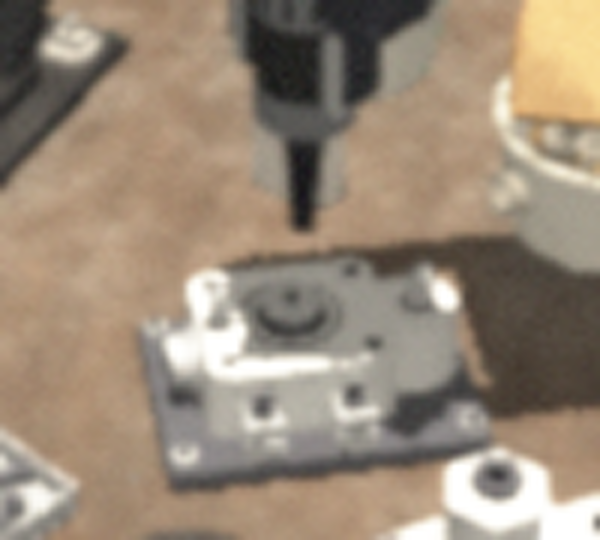

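Call:
arm_command(
  steps=[
    {"hand": 0, "travel": [-0.002, 0, 0.018], "rotation": [0, 0, 0]},
    {"hand": 0, "travel": [0, 0, 0], "rotation": [0, 0, 0]},
    {"hand": 0, "travel": [0, 0, 0], "rotation": [0, 0, 0]},
    {"hand": 0, "travel": [0, 0, 0], "rotation": [0, 0, 0]},
    {"hand": 0, "travel": [0, 0, 0], "rotation": [0, 0, 0]},
    {"hand": 0, "travel": [0, 0, 0], "rotation": [0, 0, 0]},
    {"hand": 0, "travel": [0, 0, 0], "rotation": [0, 0, 0]},
    {"hand": 0, "travel": [0, 0, 0], "rotation": [0, 0, 0]},
    {"hand": 0, "travel": [0, 0, 0], "rotation": [0, 0, 0]},
    {"hand": 0, "travel": [0, 0, 0], "rotation": [0, 0, 0]},
    {"hand": 0, "travel": [0, 0, 0], "rotation": [0, 0, 0]},
    {"hand": 0, "travel": [0, 0, 0], "rotation": [0, 0, 0]},
    {"hand": 0, "travel": [0, 0, 0], "rotation": [0, 0, 0]},
    {"hand": 0, "travel": [0, 0, 0], "rotation": [0, 0, 0]},
    {"hand": 0, "travel": [0, 0, 0], "rotation": [0, 0, 0]},
    {"hand": 0, "travel": [0, 0, 0], "rotation": [0, 0, 0]},
    {"hand": 0, "travel": [0, 0, 0], "rotation": [0, 0, 0]},
    {"hand": 0, "travel": [0, 0, 0], "rotation": [0, 0, 0]},
    {"hand": 0, "travel": [0, 0, 0], "rotation": [0, 0, 0]},
  ],
)

```text
time: 10.25
eef_pos: [0.6066, -0.0143, 0.1875]
tcp_rot: [-0.163, 0.688, -0.688, 0.163]
contact_force: [0.3, -0.2, -3.6]
opening: 0.457
```

```bash
python3 -c "
from h import *
s=st()
im,_=ctrl.read_camera('side');crop(im,260,200,360,290,6,'pics/s7.png')
rows([[.606,-.0135,.186]])
p=s['eef_pos'];q=np.array([.4205,.167,.206])
rows([p+(q-p)*k/5 for k in range(1,6)])"
```

```text
t 10.25 pos [ 0.6066 -0.0143  0.1875] zang -63.28 down [-1.0e-04 -1.0e+00 -1.1e-03] F [ 0.34 -0.2  -3.59] M [0.05 0.05 0.01] op 0.4565 q [-1.910e-01  2.030e-01  1.808e+00  1.000e-03  1.132e+00  9.130e-01]
[ 0.606  -0.0135  0.186 ] travel [0.0005, 0.0049, -0.0032] mm 1.8
[0.5694 0.022  0.1912] travel [0.0564, -0.0123, -0.1637] mm 52.1
[0.5321 0.0582 0.1949] travel [0.0565, -0.0121, -0.1637] mm 52.1
[0.4949 0.0945 0.1986] travel [0.0565, -0.0121, -0.1637] mm 52.1
[0.4577 0.1307 0.2023] travel [0.0565, -0.0121, -0.1637] mm 52.1
[0.4205 0.167  0.206 ] travel [0.0565, -0.0121, -0.1637] mm 52.1
```

View pics/s7.png

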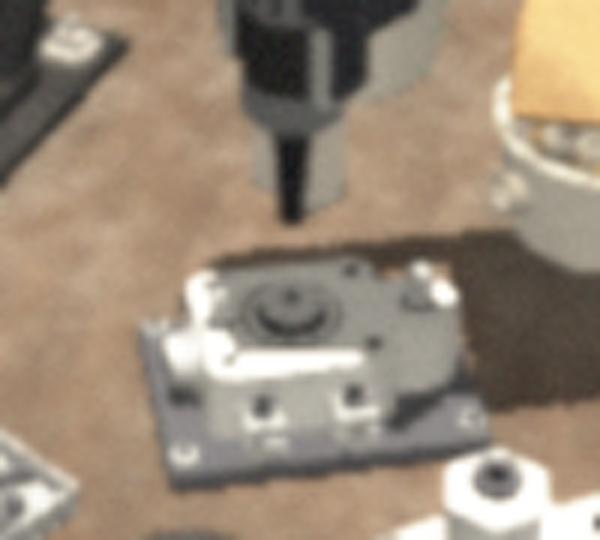

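The nozzle tip at crop (290,222) lies on the expected point above the disc, and it was held still for about 2.3 s. Going back to the holder.

Call:
arm_command(
  steps=[
    {"hand": 0, "travel": [0.03, -0.02, -0.09], "rotation": [0, 0, 0]},
    {"hand": 0, "travel": [0.05, -0.02, -0.14], "rotation": [0, 0, 0]},
    {"hand": 0, "travel": [0.055, -0.015, -0.16], "rotation": [0, 0, 0]},
    {"hand": 0, "travel": [0.055, -0.01, -0.16], "rotation": [0, 0, 0]},
    {"hand": 0, "travel": [0.05, 0, -0.14], "rotation": [0, 0, 0]},
    {"hand": 0, "travel": [0.03, 0, -0.09], "rotation": [0, 0, 0]},
    {"hand": 0, "travel": [0, 0, 0], "rotation": [0, 0, 0]},
  ],
)

```text
time: 11.18
eef_pos: [0.4247, 0.1626, 0.2087]
tcp_rot: [-0.161, 0.689, -0.688, 0.164]
contact_force: [-0.0, 0.3, -2.6]
opening: 0.457
```

```bash
python3 -c "
from h import *
s=st()
rows([[.4215,.1672,.20]])"
```

```text
t 11.175 pos [0.4247 0.1626 0.2087] zang -63.39 down [-4.5e-03 -1.0e+00 -1.0e-04] F [-0.03  0.29 -2.6 ] M [-0.03 -0.01  0.04] op 0.4565 q [ 1.410e-01 -1.730e-01  2.147e+00  2.000e-03  1.163e+00  1.247e+00]
[0.4215 0.1672 0.2   ] travel [0.0027, 0.029, -0.0184] mm 10.3
```

Call:
arm_command(
  steps=[
    {"hand": 0, "travel": [0.003, 0.02, -0.018], "rotation": [0, 0, -0.008]},
    {"hand": 0, "travel": [0, 0, 0], "rotation": [0, 0, 0]},
    {"hand": 0, "travel": [0, 0, 0], "rotation": [0, 0, 0]},
  ],
)

```text
time: 11.55
eef_pos: [0.4227, 0.1663, 0.2026]
tcp_rot: [0.162, -0.688, 0.688, -0.163]
contact_force: [2.0, 0.2, -3.4]
opening: 0.457
```

```bash
python3 -c "
from h import *
s=st()
rows([[.4215,.1672,.18]])
W=(.4205,.167)
print(proj('side',[[*W,s['eef_pos'][2]-.093],[*W,.07]]))
im,_=ctrl.read_camera('side');crop(im,360,200,460,320,5,'pics/s8.png')
im,_=ctrl.read_camera('top');crop(im,170,190,250,250,7,'pics/t8.png')
"
```

```text
t 11.55 pos [0.4227 0.1663 0.2026] zang -63.48 down [-1.e-03 -1.e+00  9.e-04] F [ 1.97  0.24 -3.35] M [-0.02  0.03 -0.09] op 0.4569 q [ 1.510e-01 -1.650e-01  2.152e+00 -1.000e-03  1.153e+00  1.259e+00]
[0.4215 0.1672 0.18  ] travel [0.0024, 0.0755, -0.0047] mm 22.7
[[417.29504636 265.25823537]
 [414.77814213 278.99550346]]
```

View pics/s8.png

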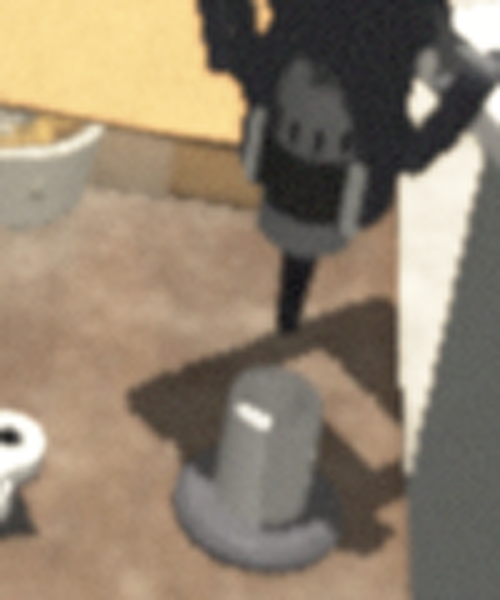

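The tip at crop (288,330) lies on the expected (286,326). Descending.

Call:
arm_command(
  steps=[
    {"hand": 0, "travel": [0.003, 0.04, -0.004], "rotation": [0, 0, -0.005]},
    {"hand": 0, "travel": [0.003, 0.04, 0], "rotation": [0, 0, -0.005]},
    {"hand": 0, "travel": [0.003, 0.04, 0], "rotation": [0, 0, -0.005]},
    {"hand": 0, "travel": [0, 0, 0], "rotation": [0, 0, 0]},
  ],
)

```text
time: 12.15
eef_pos: [0.419, 0.1655, 0.1629]
tcp_rot: [0.165, -0.688, 0.689, -0.158]
contact_force: [-0.5, 0.3, -4.3]
opening: 0.454
```

```bash
python3 -c "
from h import *
s=st()
rows([[.4215,.1672,.15]])
"
```

```text
t 12.15 pos [0.419  0.1655 0.1629] zang -63.55 down [ 9.8e-03 -1.0e+00  1.0e-04] F [-0.48  0.29 -4.32] M [ 0.02 -0.01  0.03] op 0.4539 q [ 0.152 -0.115  2.187 -0.003  1.079  1.263]
[0.4215 0.1672 0.15  ] travel [-0.0105, 0.043, -0.0015] mm 13.3
```

Call:
arm_command(
  steps=[
    {"hand": 0, "travel": [-0.01, 0.01, -0.001], "rotation": [0, 0, 0.019]},
    {"hand": 0, "travel": [0, 0.03, 0], "rotation": [0, 0, 0]},
    {"hand": 0, "travel": [0, 0.03, 0], "rotation": [0, 0, 0]},
    {"hand": 0, "travel": [0, 0, 0], "rotation": [0, 0, 0]},
  ],
)

```text
time: 12.65
eef_pos: [0.4221, 0.1673, 0.1409]
tcp_rot: [0.161, -0.688, 0.688, -0.163]
contact_force: [0.6, -0.9, -3.1]
opening: 0.455
```

```bash
python3 -c "
from h import *
s=st()
rows([[.4215,.1672,.11]])
"
```

```text
t 12.65 pos [0.4221 0.1673 0.1409] zang -63.54 down [-1.8e-03 -1.0e+00  5.0e-04] F [ 0.62 -0.87 -3.07] M [ 0.02  0.03 -0.03] op 0.4552 q [ 0.153 -0.079  2.2    0.     1.019  1.262]
[0.4215 0.1672 0.11  ] travel [0.0022, 0.1029, -0.0008] mm 30.9
```

Tip is about 22 mm inside the sleeve with no contact. Continuing down.

Call:
arm_command(
  steps=[
    {"hand": 0, "travel": [0.001, 0.03, 0], "rotation": [0, 0, 0]},
    {"hand": 0, "travel": [0.001, 0.03, 0], "rotation": [0, 0, -0.003]},
    {"hand": 0, "travel": [0, 0.03, 0], "rotation": [0, 0, 0]},
    {"hand": 0, "travel": [0, 0, 0], "rotation": [0, 0, 0]},
  ],
)

```text
time: 13.15
eef_pos: [0.4216, 0.167, 0.1119]
tcp_rot: [0.162, -0.688, 0.688, -0.162]
contact_force: [-0.7, 0.8, -2.6]
opening: 0.456
```

```bash
python3 -c "
from h import *
s=st()
rows([[.4215,.1672,.108]])
"
```

```text
t 13.15 pos [0.4216 0.167  0.1119] zang -63.53 down [-1.e-04 -1.e+00  4.e-04] F [-0.69  0.77 -2.58] M [ 0.01 -0.02  0.04] op 0.4559 q [ 0.153 -0.031  2.216 -0.     0.956  1.262]
[0.4215 0.1672 0.108 ] travel [0.0001, 0.0131, -0.0007] mm 3.9
```

Call:
arm_command(
  steps=[
    {"hand": 0, "travel": [0, 0.01, 0], "rotation": [0, 0, 0]},
    {"hand": 0, "travel": [0, 0.006, 0], "rotation": [0, 0, 0]},
    {"hand": 0, "travel": [0, 0, 0], "rotation": [0, 0, 0]},
  ],
)

```text
time: 13.52
eef_pos: [0.4223, 0.1671, 0.1084]
tcp_rot: [0.162, -0.688, 0.689, -0.162]
contact_force: [0.8, -0.2, -3.7]
opening: 0.453
```

```bash
python3 -c "
from h import *
s=st()
"
```

```text
t 13.525 pos [0.4223 0.1671 0.1084] zang -63.52 down [-2.e-04 -1.e+00  6.e-04] F [ 0.83 -0.16 -3.66] M [-0.05 -0.02 -0.01] op 0.4525 q [ 1.530e-01 -2.400e-02  2.217e+00 -1.000e-03  9.480e-01  1.262e+00]
```

Call:
arm_command(
  steps=[
    {"hand": 0, "travel": [0, 0.008, 0], "rotation": [0, 0, 0]},
    {"hand": 0, "travel": [0, 0.005, 0], "rotation": [0, 0, 0]},
  ],
)

```text
time: 13.78
eef_pos: [0.4227, 0.1672, 0.1082]
tcp_rot: [0.163, -0.688, 0.689, -0.161]
contact_force: [-5.6, -1.1, 7.7]
opening: 0.455
```

```bash
python3 -c "
from h import *
s=st()
"
```

```text
t 13.775 pos [0.4227 0.1672 0.1082] zang -63.49 down [ 2.5e-03 -1.0e+00  2.0e-04] F [-5.62 -1.08  7.67] M [-0.22  0.9   0.05] op 0.4548 q [ 1.530e-01 -2.100e-02  2.214e+00 -1.000e-03  9.500e-01  1.262e+00]
```

It is seated: the rim pushes back. Releasing.

Call:
arm_command(
  steps=[
    {"hand": 1, "travel": [0, 0, 0], "rotation": [0, 0, 0]},
    {"hand": 1, "travel": [0, 0, 0], "rotation": [0, 0, 0]},
    {"hand": 1, "travel": [0, 0, 0], "rotation": [0, 0, 0]},
    {"hand": 1, "travel": [0, 0, 0], "rotation": [0, 0, 0]},
  ],
)

```text
time: 14.28
eef_pos: [0.4248, 0.1675, 0.1096]
tcp_rot: [0.161, -0.688, 0.689, -0.163]
contact_force: [-1.0, 0.6, -0.7]
opening: 0.999
```

```bash
python3 -c "
from h import *
s=st()
im,_=ctrl.read_camera('side');crop(im,360,200,460,320,5,'pics/s9.png')
"
```

```text
t 14.275 pos [0.4248 0.1675 0.1096] zang -63.5 down [-0.0032 -1.      0.0019] F [-0.98  0.58 -0.66] M [-0.    0.02 -0.07] op 0.9993 q [ 1.530e-01 -2.100e-02  2.212e+00 -1.000e-03  9.470e-01  1.262e+00]
```

View pics/s9.png

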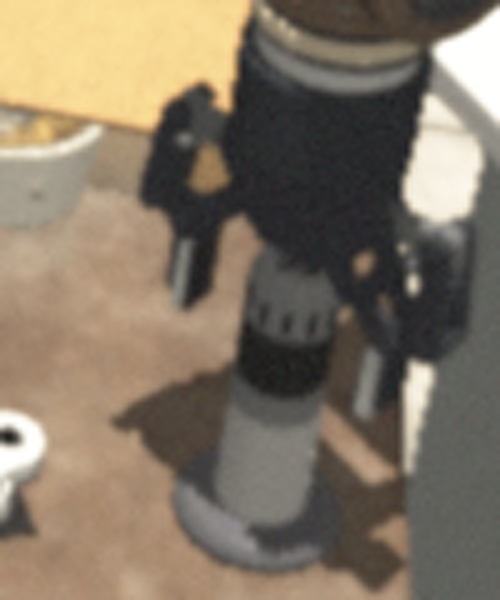

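The wand stands in the holder and the jaws are clear of it. Rising, then on to the cover.

Call:
arm_command(
  steps=[
    {"hand": 1, "travel": [0, -0.07, 0], "rotation": [0, 0, 0]},
    {"hand": 1, "travel": [0, -0.08, 0], "rotation": [0, 0, 0]},
    {"hand": 1, "travel": [0, -0.08, 0], "rotation": [0, 0, 0]},
    {"hand": 1, "travel": [0, -0.08, 0], "rotation": [0, 0, 0]},
    {"hand": 1, "travel": [0, 0, 0], "rotation": [0, 0, 0]},
  ],
)

```text
time: 14.95
eef_pos: [0.4237, 0.1674, 0.2038]
tcp_rot: [0.162, -0.688, 0.689, -0.162]
contact_force: [-0.6, 0.0, -0.2]
opening: 1.0
```

```bash
python3 -c "
from h import *
s=st();p=s['eef_pos'];q=np.array([.568,.1133,.16])
rows([p+(q-p)*k/4 for k in range(1,5)])
"
```

```text
t 14.95 pos [0.4237 0.1674 0.2038] zang -63.51 down [-8.0e-04 -1.0e+00  1.1e-03] F [-0.61  0.02 -0.19] M [-0.05 -0.04  0.04] op 1.0004 q [ 1.530e-01 -1.620e-01  2.148e+00 -1.000e-03  1.155e+00  1.262e+00]
[0.4598 0.1539 0.1929] travel [-0.0875, 0.0367, 0.0939] mm 40.0
[0.4959 0.1403 0.1819] travel [-0.0875, 0.0367, 0.0939] mm 40.0
[0.5319 0.1268 0.171 ] travel [-0.0875, 0.0367, 0.0939] mm 40.0
[0.568  0.1133 0.16  ] travel [-0.0875, 0.0367, 0.0939] mm 40.0
```

Call:
arm_command(
  steps=[
    {"hand": 1, "travel": [-0.085, 0, 0.09], "rotation": [0, 0, 0]},
    {"hand": 1, "travel": [-0.085, 0.02, 0.09], "rotation": [0, 0, 0]},
    {"hand": 1, "travel": [-0.085, 0.04, 0.09], "rotation": [0, 0, 0]},
    {"hand": 1, "travel": [-0.08, 0.04, 0.09], "rotation": [0, 0, 0]},
    {"hand": 1, "travel": [0, 0, 0], "rotation": [0, 0.2, 0]},
    {"hand": 1, "travel": [0, 0, 0], "rotation": [0, 0.2, 0]},
    {"hand": 1, "travel": [0, 0, 0], "rotation": [0, 0.2, 0]},
    {"hand": 1, "travel": [0, 0, 0], "rotation": [0, 0, 0]},
  ],
)

```text
time: 15.95
eef_pos: [0.5605, 0.1133, 0.1582]
tcp_rot: [-0.055, 0.706, -0.705, 0.043]
contact_force: [1.0, -0.0, 0.1]
opening: 1.002
```

```bash
python3 -c "
from h import *
s=st();rows([[.568,.1133,.10]])
"
```

```text
t 15.95 pos [0.5605 0.1133 0.1582] zang -82.03 down [ 0.0167 -0.9999 -0.0016] F [ 0.95 -0.05  0.06] M [-0.02  0.05 -0.01] op 1.0015 q [ 0.022  0.171  1.904 -0.     1.084  1.454]
[0.568  0.1133 0.1   ] travel [-0.028, 0.1937, 0.0037] mm 58.7
```

Call:
arm_command(
  steps=[
    {"hand": 1, "travel": [-0.026, 0.04, 0.003], "rotation": [0.003, -0.006, 0.032]},
    {"hand": 1, "travel": [0, 0.08, 0], "rotation": [0, 0, 0]},
    {"hand": 1, "travel": [0, 0.08, 0], "rotation": [0, 0, 0]},
    {"hand": 1, "travel": [0, 0, 0], "rotation": [0, 0, 0]},
  ],
)

```text
time: 16.45
eef_pos: [0.5665, 0.1135, 0.0932]
tcp_rot: [-0.054, 0.705, -0.705, 0.052]
contact_force: [-0.4, -0.2, 1.0]
opening: 1.001
```

```bash
python3 -c "
from h import *
s=st();rows([[.568,.1133,.048]])
im,_=ctrl.read_camera('side');crop(im,280,200,430,340,5,'pics/s10.png')
"
```

```text
t 16.45 pos [0.5665 0.1135 0.0932] zang -81.4 down [ 3.5e-03 -1.0e+00 -4.0e-04] F [-0.37 -0.22  0.99] M [ 0.02 -0.01 -0.03] op 1.0006 q [ 0.022  0.266  1.927 -0.     0.953  1.443]
[0.568  0.1133 0.048 ] travel [-0.0054, 0.1508, 0.0016] mm 45.3
```

View pics/s10.png

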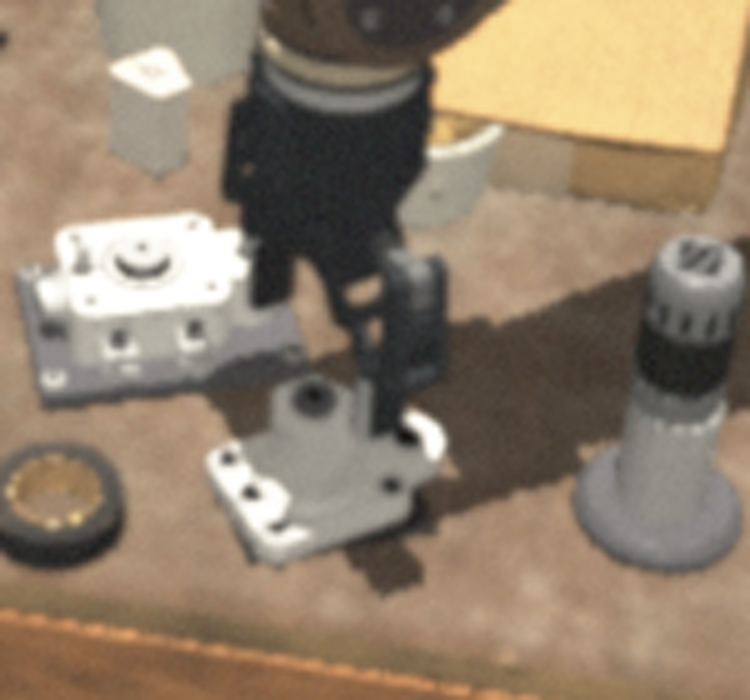

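```bash
python3 -c "
from h import *
p=proj('side',[[.5725,.1555,.075],[.56,.071,.075],[.5665,.1135,.068]]);print((p-[280,200])*5)
d=ctrl.get_state();M=R.from_quat(d['tcp_rot']).as_matrix();print(M.round(3))
"
```

```text
[[340.09636152 444.31915589]
 [294.73651414 310.24514748]
 [315.49206127 387.48806721]]
[[-0.989 -0.001  0.149]
 [-0.149  0.    -0.989]
 [ 0.001 -1.    -0.   ]]
```

The visible finger at crop (385,430) and the far one near (270,300) straddle the boss as projected. Descending.

Call:
arm_command(
  steps=[
    {"hand": 1, "travel": [-0.005, 0.05, 0.001], "rotation": [0, 0.01, 0.006]},
    {"hand": 1, "travel": [0, 0.05, 0], "rotation": [0, 0, 0]},
    {"hand": 1, "travel": [0, 0.04, 0], "rotation": [0, 0, 0]},
    {"hand": 1, "travel": [0, 0, 0], "rotation": [0, 0, 0]},
  ],
)

```text
time: 17.0
eef_pos: [0.5705, 0.1136, 0.0517]
tcp_rot: [-0.049, 0.705, -0.705, 0.053]
contact_force: [-0.6, 1.1, -0.1]
opening: 0.998
```

```bash
python3 -c "
from h import *
s=st();rows([[.568,.1133,.048]])
"
```

```text
t 17.0 pos [0.5705 0.1136 0.0517] zang -81.66 down [-5.8e-03 -1.0e+00  3.0e-04] F [-0.58  1.06 -0.06] M [-0.   -0.01  0.04] op 0.9984 q [2.200e-02 3.340e-01 1.932e+00 1.000e-03 8.690e-01 1.447e+00]
[0.568  0.1133 0.048 ] travel [0.0084, 0.0123, -0.0003] mm 4.5
```

Call:
arm_command(
  steps=[
    {"hand": 1, "travel": [0.008, 0.01, 0], "rotation": [0, 0, -0.011]},
    {"hand": 1, "travel": [0, 0, 0], "rotation": [0, 0, 0]},
  ],
)

```text
time: 17.25
eef_pos: [0.5684, 0.1132, 0.0489]
tcp_rot: [0.051, -0.705, 0.705, -0.052]
contact_force: [-0.1, -0.5, -0.4]
opening: 0.999
```

```bash
python3 -c "
from h import *
s=st();rows([[.568,.1133,.048]])
"
```

```text
t 17.25 pos [0.5684 0.1132 0.0489] zang -81.66 down [-4.e-04 -1.e+00  4.e-04] F [-0.14 -0.49 -0.35] M [0.01 0.   0.02] op 0.999 q [ 0.022  0.337  1.935 -0.     0.869  1.447]
[0.568  0.1133 0.048 ] travel [0.0012, 0.003, -0.0004] mm 1.0
```

Call:
arm_command(
  grip_force=80,
  steps=[
    {"hand": 0, "travel": [0, 0, 0], "rotation": [0, 0, 0]},
    {"hand": 0, "travel": [0, 0, 0], "rotation": [0, 0, 0]},
    {"hand": 0, "travel": [0, 0, 0], "rotation": [0, 0, 0]},
    {"hand": 0, "travel": [0, 0, 0], "rotation": [0, 0, 0]},
    {"hand": 0, "travel": [0, 0, 0], "rotation": [0, 0, 0]},
  ],
)

```text
time: 17.88
eef_pos: [0.5695, 0.113, 0.0504]
tcp_rot: [0.05, -0.705, 0.706, -0.053]
contact_force: [-0.2, -0.1, 0.1]
opening: 0.41
```

```bash
python3 -c "
from h import *
s=st()
im,_=ctrl.read_camera('side');crop(im,280,200,430,340,5,'pics/s11.png')
"
```

```text
t 17.875 pos [0.5695 0.113  0.0504] zang -81.65 down [-0.0033 -1.      0.0012] F [-0.19 -0.15  0.06] M [ 0.01 -0.01  0.03] op 0.4104 q [ 2.200e-02  3.360e-01  1.934e+00 -1.000e-03  8.690e-01  1.447e+00]
```

View pics/s11.png

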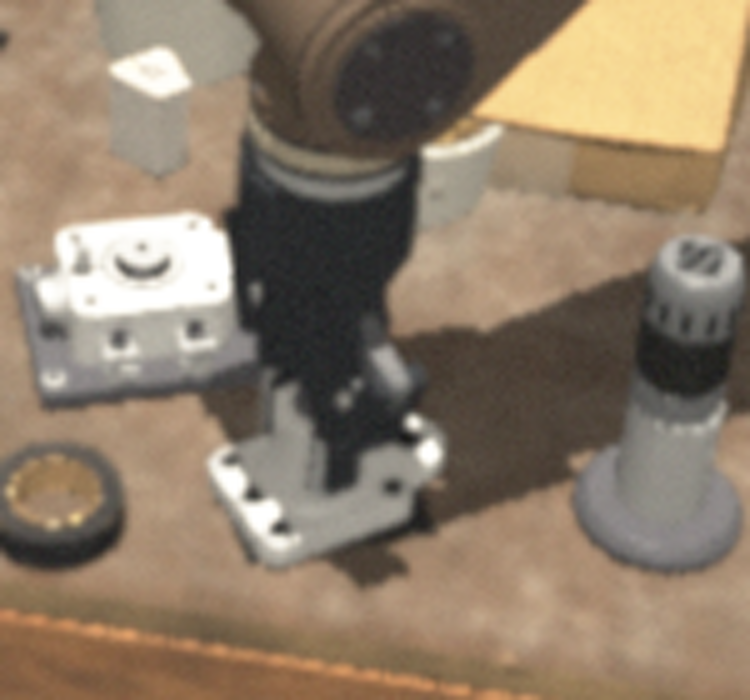

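The pads hold the boss flats (opening 0.41, about 36 mm). Lifting.

Call:
arm_command(
  steps=[
    {"hand": 0, "travel": [0, -0.05, 0], "rotation": [0, 0, 0]},
    {"hand": 0, "travel": [0, -0.08, 0], "rotation": [0, 0, 0]},
    {"hand": 0, "travel": [0, -0.08, 0], "rotation": [0, 0, 0]},
    {"hand": 0, "travel": [0, -0.07, 0], "rotation": [0, 0, 0]},
    {"hand": 0, "travel": [0, 0, 0], "rotation": [0, 0, 0]},
  ],
)

```text
time: 18.55
eef_pos: [0.5657, 0.1132, 0.1352]
tcp_rot: [0.053, -0.705, 0.705, -0.05]
contact_force: [0.9, -0.3, -4.3]
opening: 0.405
```

```bash
python3 -c "
from h import *
s=st();p=s['eef_pos'];q=np.array([.606,-.0135,.135])
rows([p+(q-p)*k/4 for k in range(1,5)])
"
```

```text
t 18.55 pos [0.5657 0.1132 0.1352] zang -81.62 down [ 5.1e-03 -1.0e+00  1.0e-04] F [ 0.88 -0.3  -4.31] M [ 0.04 -0.08  0.  ] op 0.405 q [ 2.200e-02  2.050e-01  1.910e+00 -1.000e-03  1.031e+00  1.447e+00]
[0.5758 0.0815 0.1352] travel [-0.0178, 0.0001, 0.1094] mm 33.2
[0.5859 0.0499 0.1351] travel [-0.0178, 0.0001, 0.1094] mm 33.2
[0.5959 0.0182 0.1351] travel [-0.0178, 0.0001, 0.1094] mm 33.2
[ 0.606  -0.0135  0.135 ] travel [-0.0178, 0.0001, 0.1094] mm 33.2
```

```bash
python3 -c "
from h import *
for c in('side','top'):
    d=np.load(f'pics/{c}0.npy');P=cloud(c,d);P=P[d>0]
    for y in (.04,.02,0,-.02,-.04,-.06):
        m=(abs(P[:,1]-y)<.01)&(P[:,2]>.075)&(P[:,2]<.3)&(P[:,0]>.3)&(P[:,0]<.6)
        Q=P[m]
        if len(Q): i=Q[:,0].argmax();print(c,y,Q[i].round(3),np.percentile(Q[:,0],98).round(3))
"
```

```text
side 0.04 [0.414 0.032 0.117] 0.407
side 0.02 [0.441 0.013 0.116] 0.434
side 0 [ 0.472 -0.01   0.112] 0.463
side -0.02 [ 0.495 -0.028  0.114] 0.486
side -0.04 [ 0.503 -0.04   0.107] 0.5
side -0.06 [ 0.499 -0.051  0.116] 0.495
top 0.04 [0.414 0.031 0.11 ] 0.407
top 0.02 [0.442 0.01  0.115] 0.432
top 0 [ 0.47  -0.006  0.112] 0.458
top -0.02 [ 0.492 -0.029  0.11 ] 0.481
top -0.04 [ 0.503 -0.042  0.105] 0.498
top -0.06 [ 0.5   -0.052  0.118] 0.493
```

The flap ends at x 0.50, so the ear (to x 0.538) clears it. Transferring.

Call:
arm_command(
  steps=[
    {"hand": 0, "travel": [-0.015, 0, 0.06], "rotation": [0, 0, 0.01]},
    {"hand": 0, "travel": [-0.018, 0, 0.11], "rotation": [0, 0, 0]},
    {"hand": 0, "travel": [-0.018, 0, 0.11], "rotation": [0, 0, 0]},
    {"hand": 0, "travel": [-0.018, 0, 0.1], "rotation": [0, 0, 0]},
    {"hand": 0, "travel": [-0.01, 0, 0.05], "rotation": [0, 0.1, 0]},
    {"hand": 0, "travel": [0, 0, 0], "rotation": [0, 0.16, 0]},
    {"hand": 0, "travel": [0, 0, 0], "rotation": [0, 0.16, 0]},
    {"hand": 0, "travel": [0, 0, 0], "rotation": [0, 0.12, 0]},
    {"hand": 0, "travel": [0, 0, 0], "rotation": [0, 0, 0]},
  ],
)

```text
time: 19.68
eef_pos: [0.6039, -0.0195, 0.1237]
tcp_rot: [0.049, 0.705, -0.705, -0.061]
contact_force: [-0.2, 0.1, -5.1]
opening: 0.411
```

```bash
python3 -c "
from h import *
s=st();rows([[.606,-.0135,.13]])
"
```

```text
t 19.675 pos [ 0.6039 -0.0195  0.1237] zang -98.87 down [ 0.0174 -0.9998  0.001 ] F [-0.18  0.14 -5.1 ] M [-0.04 -0.02  0.02] op 0.4108 q [-0.199  0.282  1.841 -0.002  1.036  1.527]
[ 0.606  -0.0135  0.13  ] travel [-0.0035, -0.021, -0.0207] mm 8.9
```

Call:
arm_command(
  steps=[
    {"hand": 0, "travel": [-0.003, -0.01, -0.02], "rotation": [0, -0.026, 0.033]},
    {"hand": 0, "travel": [0, 0, 0], "rotation": [0, 0, 0]},
    {"hand": 0, "travel": [0, 0, 0], "rotation": [0, 0, 0]},
  ],
)

```text
time: 20.05
eef_pos: [0.6053, -0.0129, 0.126]
tcp_rot: [-0.049, -0.705, 0.706, 0.049]
contact_force: [-0.9, 0.2, -4.0]
opening: 0.414
```

```bash
cat > look.py <<'E'
from fit import *
import sys
n=sys.argv[1]
s=st();p=s['eef_pos'];M=R.from_quat(s['tcp_rot']).as_matrix()
yaw=np.arctan2(M[1,2],M[0,2])-np.pi/2
rows([[.606,-.0135,p[2]]])
zb=p[2]-.0484
for c,box in(('side',(255,190,385,290)),('top',(215,120,315,210))):
    im,d=ctrl.read_camera(c);cv2.imwrite(f'pics/{c}{n}f.png',im);np.save(f'pics/{c}{n}.npy',d)
    S=6;x0,y0,x1,y1=box
    big=cv2.resize(im[y0:y1,x0:x1],None,fx=S,fy=S,interpolation=cv2.INTER_CUBIC)
    T=lambda q:((proj(c,q)-[x0,y0]+.5)*S).astype(int)
    cv2.polylines(big,[T(place((p[0],p[1],yaw),zb+.014))],True,(0,0,255),1)
    cv2.polylines(big,[T(place((p[0],p[1],yaw),zb))],True,(0,255,255),1)
    cv2.polylines(big,[T(place((.606,-.0135,3.0),.046))],True,(0,255,0),1)
    def pt(q,x,z):return [[q[0]+np.cos(q[2])*x,q[1]+np.sin(q[2])*x,z]]
    for x in(.052,-.029):
        cv2.circle(big,tuple(int(v) for v in T(pt((p[0],p[1],yaw),x,zb+.014))[0]),4,(0,0,255),1)
        cv2.circle(big,tuple(int(v) for v in T(pt((.606,-.0135,3.0),x,.062))[0]),4,(0,255,0),1)
    cv2.imwrite(f'pics/{c}{n}.png',big)
E
python3 look.py 12
```

```text
t 20.05 pos [ 0.6053 -0.0129  0.126 ] zang -97.98 down [ 6.e-04 -1.e+00  5.e-04] F [-0.87  0.21 -4.  ] M [-0.05 -0.01  0.03] op 0.4141 q [-1.890e-01  2.730e-01  1.847e+00 -1.000e-03  1.022e+00  1.522e+00]
[ 0.606  -0.0135  0.126 ] travel [-0.0024, -0.0, 0.0015] mm 0.9
```

View pics/side12.png

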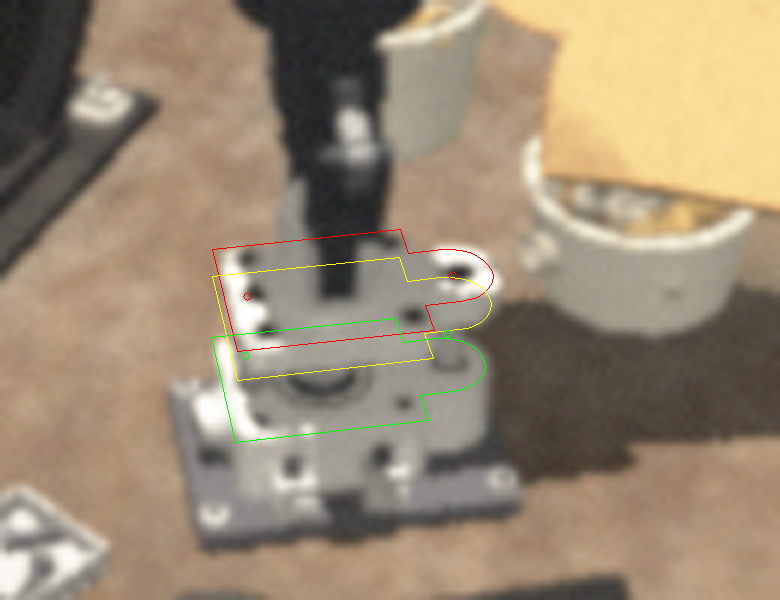

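View pics/top12.png

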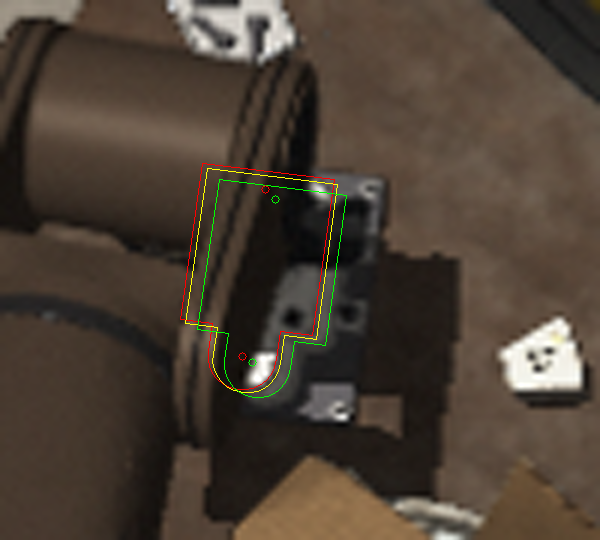

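```bash
python3 - <<'E'
from fit import *
S=14
def pt(q,x,z):return [q[0]+np.cos(q[2])*x,q[1]+np.sin(q[2])*x,z]
def tile(im,c,P,col):
    u=proj(c,[P])[0];x0,y0=(u-10).astype(int)
    b=cv2.resize(im[y0:y0+20,x0:x0+20],None,fx=S,fy=S,interpolation=cv2.INTER_CUBIC)
    q=((u-[x0,y0]+.5)*S).astype(int);cv2.drawMarker(b,tuple(int(v) for v in q),col,cv2.MARKER_CROSS,12,1)
    return b
im0=cv2.imread('pics/side0.png');im1=cv2.imread('pics/side12f.png')
B=(.606,-.0135,3.0);C=(.6053,-.0129,np.radians(-187.98));C0=(.568,.1133,3.285)
r1=np.hstack([tile(im0,'side',pt(B,x,.062),(0,0,255)) for x in(.052,-.029)])
r2=np.hstack([tile(im1,'side',pt(C,x,.126-.0484+.014),(0,0,255)) for x in(.052,-.029)])
r0=np.hstack([tile(im0,'side',pt(C0,x,.016),(0,0,255)) for x in(.052,-.029)])
img=np.hstack([r1,r2]);cv2.imwrite('pics/tiles.png',cv2.resize(img,None,fx=.7,fy=.7))
print(img.shape)
cv2.imwrite('pics/tiles0.png',r0)
E
```

```text
(280, 1120, 3)
```

View pics/tiles.png

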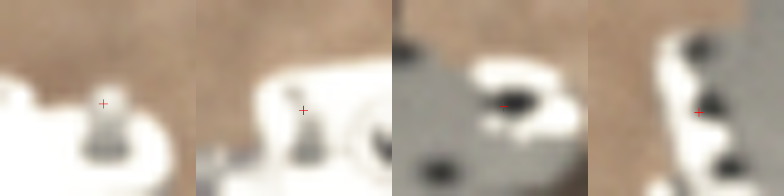

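View pics/tiles0.png

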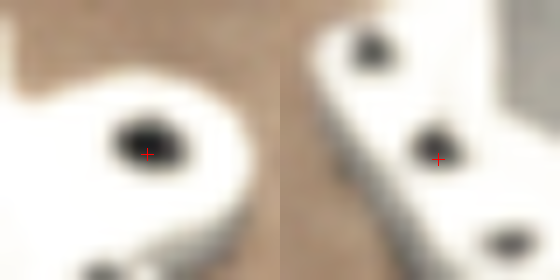

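In the side view the held cover's holes sit about 1.25 px (2.4 mm) right of the TCP prediction, and the dowels about 0.45 px. So the cover needs to move about +2.3 mm in x relative to the body. I'll apply that and lower to just above the dowels.

Call:
arm_command(
  steps=[
    {"hand": 0, "travel": [-0.008, 0.01, 0.001], "rotation": [0, 0, 0]},
    {"hand": 0, "travel": [0, 0.015, 0], "rotation": [0, 0, 0]},
    {"hand": 0, "travel": [0, 0.01, 0], "rotation": [0, 0, 0]},
    {"hand": 0, "travel": [0, 0, 0], "rotation": [0, 0, 0]},
  ],
)

```text
time: 20.65
eef_pos: [0.6078, -0.0139, 0.1146]
tcp_rot: [-0.049, -0.705, 0.706, 0.05]
contact_force: [0.2, 0.8, -4.9]
opening: 0.408
```

```bash
sed -i 's/rows(\[\[.606,-.0135,p\[2\]\]\])/rows([[.6076,-.0135,p[2]]])/' look.py; python3 look.py 13; cat > tl.py <<'E'
from fit import *
import sys
n=sys.argv[1];s=ctrl.get_state();p=s['eef_pos'];M=R.from_quat(s['tcp_rot']).as_matrix()
yaw=np.arctan2(M[1,2],M[0,2])-np.pi/2
S=14
def pt(q,x,z):return [q[0]+np.cos(q[2])*x,q[1]+np.sin(q[2])*x,z]
im=cv2.imread(f'pics/side{n}f.png');C=(p[0]-.0025,p[1],yaw)
o=[]
for x in(.052,-.029):
    u=proj('side',[pt(C,x,p[2]-.0484+.014)])[0];x0,y0=(u-10).astype(int)
    b=cv2.resize(im[y0:y0+20,x0:x0+20],None,fx=S,fy=S,interpolation=cv2.INTER_CUBIC)
    q=((u-[x0,y0]+.5)*S).astype(int);cv2.drawMarker(b,tuple(int(v) for v in q),(0,0,255),cv2.MARKER_CROSS,12,1);o.append(b)
cv2.imwrite('pics/tiles%s.png'%n,np.hstack(o))
E
python3 tl.py 13
```

```text
t 20.65 pos [ 0.6078 -0.0139  0.1146] zang -98.0 down [ 1.e-03 -1.e+00  5.e-04] F [ 0.18  0.84 -4.88] M [-0.06 -0.09 -0.05] op 0.4076 q [-1.890e-01  2.940e-01  1.845e+00 -1.000e-03  1.004e+00  1.521e+00]
[ 0.6076 -0.0135  0.1146] travel [0.0009, 0.0, -0.0012] mm 0.4
```

View pics/side13.png

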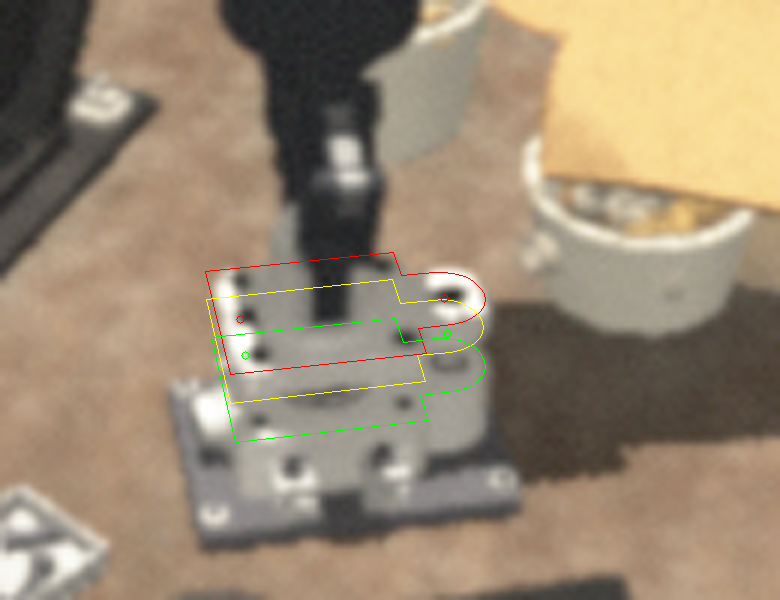

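View pics/tiles13.png

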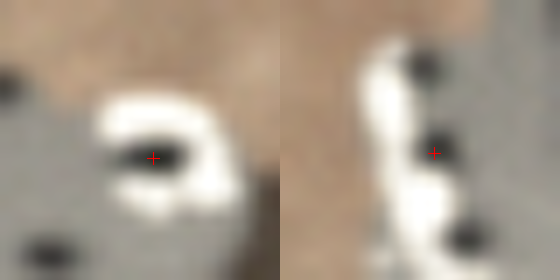

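The crosses with the 2.5 mm offset fall on both holes, so the cover is now aligned to under a millimetre in the side view. Lowering onto the dowels and watching the force.

Call:
arm_command(
  grip_force=100,
  steps=[
    {"hand": 0, "travel": [0, 0.01, -0.001], "rotation": [0, 0, 0.002]},
    {"hand": 0, "travel": [0, 0.01, 0], "rotation": [0, 0, 0]},
    {"hand": 0, "travel": [0, 0.01, 0], "rotation": [0, 0, 0]},
  ],
)

```text
time: 21.12
eef_pos: [0.6085, -0.0136, 0.106]
tcp_rot: [-0.05, -0.705, 0.706, 0.049]
contact_force: [0.5, -0.9, -3.3]
opening: 0.409
```

```bash
python3 -c "
from h import *
s=st();rows([[.6076,-.0135,.094]])"
```

```text
t 21.125 pos [ 0.6085 -0.0136  0.106 ] zang -97.99 down [-2.1e-03 -1.0e+00  7.0e-04] F [ 0.47 -0.93 -3.25] M [-0.11 -0.01  0.01] op 0.4085 q [-1.890e-01  3.050e-01  1.849e+00 -1.000e-03  9.850e-01  1.522e+00]
[ 0.6076 -0.0135  0.094 ] travel [0.003, 0.0401, -0.0001] mm 12.1
```

Call:
arm_command(
  steps=[
    {"hand": 0, "travel": [0.003, 0.005, 0], "rotation": [0, 0, -0.004]},
    {"hand": 0, "travel": [0, 0.008, 0], "rotation": [0, 0, 0]},
  ],
)

```text
time: 21.38
eef_pos: [0.6077, -0.0139, 0.1025]
tcp_rot: [-0.049, -0.705, 0.706, 0.049]
contact_force: [-3.3, -0.2, 1.4]
opening: 0.41
```

```bash
python3 -c "
from h import *
s=st();rows([[.6076,-.0135,.094]])"
```

```text
t 21.375 pos [ 0.6077 -0.0139  0.1025] zang -97.97 down [ 3.0e-04 -1.0e+00  1.6e-03] F [-3.28 -0.15  1.37] M [-0.08  0.48  0.05] op 0.4103 q [-0.189  0.31   1.85  -0.002  0.982  1.522]
[ 0.6076 -0.0135  0.094 ] travel [0.0004, 0.0283, -0.0015] mm 8.5
```

Call:
arm_command(
  steps=[
    {"hand": 0, "travel": [0.0025, 0.004, 0], "rotation": [0, 0, 0]},
    {"hand": 0, "travel": [0, 0.007, 0], "rotation": [0, 0, 0]},
  ],
)

```text
time: 21.62
eef_pos: [0.6076, -0.0139, 0.1011]
tcp_rot: [-0.049, -0.705, 0.706, 0.049]
contact_force: [-3.9, -0.4, 3.5]
opening: 0.406
```

```bash
python3 -c "
from h import *
s=st()"
```

```text
t 21.625 pos [ 0.6076 -0.0139  0.1011] zang -97.95 down [-9.0e-04 -1.0e+00  1.7e-03] F [-3.91 -0.36  3.52] M [-0.06  0.61  0.08] op 0.406 q [-0.189  0.311  1.852 -0.002  0.978  1.522]
```

Call:
arm_command(
  steps=[
    {"hand": 0, "travel": [0.004, 0.008, -0.001], "rotation": [0, 0, 0]},
    {"hand": 0, "travel": [0.002, 0.01, 0], "rotation": [0, 0, 0]},
  ],
)

```text
time: 21.88
eef_pos: [0.6074, -0.0139, 0.0977]
tcp_rot: [-0.051, -0.704, 0.706, 0.047]
contact_force: [-3.0, -0.1, 6.3]
opening: 0.406
```

```bash
python3 -c "
from h import *
s=st()"
```

```text
t 21.875 pos [ 0.6074 -0.0139  0.0977] zang -97.94 down [-0.0053 -1.      0.0024] F [-3.03 -0.12  6.29] M [-0.04  0.48  0.02] op 0.4062 q [-0.189  0.314  1.856 -0.003  0.967  1.522]
```

Call:
arm_command(
  steps=[
    {"hand": 0, "travel": [0.002, 0.01, 0], "rotation": [-0.004, 0, -0.01]},
    {"hand": 0, "travel": [0.002, 0.01, 0], "rotation": [0, 0, -0.004]},
  ],
)

```text
time: 22.12
eef_pos: [0.6076, -0.014, 0.0944]
tcp_rot: [-0.049, -0.705, 0.706, 0.049]
contact_force: [-7.0, 0.2, 16.0]
opening: 0.407
```

```bash
python3 -c "
from h import *
s=st()"
```

```text
t 22.125 pos [ 0.6076 -0.014   0.0944] zang -97.93 down [-4.e-04 -1.e+00  5.e-04] F [-7.03  0.23 15.98] M [0.03 1.07 0.05] op 0.407 q [-1.900e-01  3.210e-01  1.854e+00 -1.000e-03  9.670e-01  1.520e+00]
```

Call:
arm_command(
  steps=[
    {"hand": 0, "travel": [0.003, 0.006, 0], "rotation": [0, 0, 0]},
    {"hand": 0, "travel": [0.003, 0.006, 0], "rotation": [0, 0, 0]},
  ],
)

```text
time: 22.38
eef_pos: [0.6075, -0.014, 0.0944]
tcp_rot: [-0.05, -0.705, 0.706, 0.048]
contact_force: [-3.3, 0.3, 8.1]
opening: 0.406
```

```bash
python3 look.py 14; python3 tl.py 14
```

```text
t 22.375 pos [ 0.6075 -0.014   0.0944] zang -97.93 down [-3.8e-03 -1.0e+00  7.0e-04] F [-3.33  0.32  8.11] M [-0.05  0.64  0.03] op 0.406 q [-1.900e-01  3.190e-01  1.856e+00 -1.000e-03  9.630e-01  1.520e+00]
[ 0.6076 -0.0135  0.0944] travel [-0.0002, -0.0, -0.0016] mm 0.5
```

View pics/side14.png

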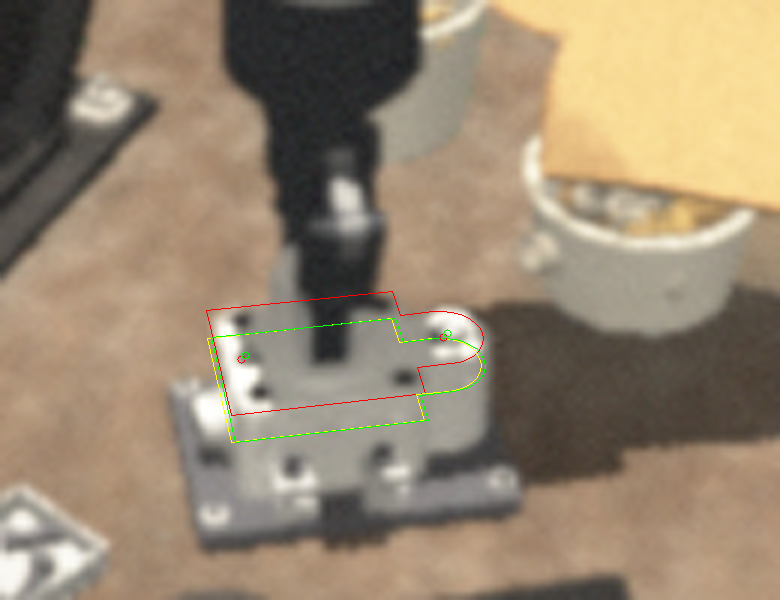

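The cover sits on both dowels (the ear hole at crop (450,330) is filled by the dowel) and the faces look closed. Pressing firmer to confirm the stop.

Call:
arm_command(
  steps=[
    {"hand": 0, "travel": [0.003, 0.01, 0], "rotation": [0, 0, -0.008]},
    {"hand": 0, "travel": [0.003, 0.01, 0], "rotation": [0, 0, -0.004]},
    {"hand": 0, "travel": [0.003, 0.01, 0], "rotation": [0, 0, -0.004]},
    {"hand": 0, "travel": [0.003, 0.01, 0], "rotation": [0, 0, -0.004]},
  ],
)

```text
time: 22.98
eef_pos: [0.6077, -0.014, 0.0945]
tcp_rot: [-0.048, -0.705, 0.706, 0.049]
contact_force: [-7.4, -0.0, 14.2]
opening: 0.407
```

```bash
python3 -c "
from h import *
s=st()"
```

```text
t 22.975 pos [ 0.6077 -0.014   0.0945] zang -97.92 down [ 0.0014 -1.      0.0012] F [-7.37 -0.   14.16] M [ 0.05  1.01 -0.04] op 0.4072 q [-0.189  0.322  1.853 -0.002  0.969  1.521]
```

Call:
arm_command(
  steps=[
    {"hand": 0, "travel": [0.006, 0.015, 0], "rotation": [0, 0, 0]},
    {"hand": 0, "travel": [0.006, 0.015, 0], "rotation": [0, 0, 0]},
    {"hand": 0, "travel": [0.005, 0.015, 0], "rotation": [0, 0, 0]},
  ],
)

```text
time: 23.35
eef_pos: [0.6075, -0.014, 0.0944]
tcp_rot: [-0.051, -0.705, 0.706, 0.047]
contact_force: [-7.5, -0.1, 19.3]
opening: 0.408
```

```bash
python3 - <<'E'
from fit import *
s=st()
im,d=ctrl.read_camera('side');P=cloud('side',d)
B=(.606,-.0135,3.0)
g=(d>0)&(P[...,2]>.052)&(P[...,2]<.072)
xy=P[...,:2].reshape(-1,2);sd=sdist(B,xy).reshape(400,640)
m=g&(sd<-.003)
c,sn=np.cos(3.0),np.sin(3.0);l=(P[...,:2]-[.606,-.0135])@np.array([[c,-sn],[sn,c]])
far=np.hypot(l[...,0],l[...,1])>.026
m&=far
Q=P[m];L=l[m];print(len(Q),np.median(Q[:,2]))
A=np.c_[L,np.ones(len(L))];
w=np.ones(len(Q),bool)
for _ in range(5):
    k=np.linalg.lstsq(A[w],Q[w,2],rcond=None)[0];r=Q[:,2]-A@k;w=abs(r)<.003
print('plane slopes,z0',k.round(4),w.sum(),'z at ear',A.shape and k@[.052,0,1],'z at small',k@[-.029,0,1])
E
```

```text
t 23.35 pos [ 0.6075 -0.014   0.0944] zang -97.93 down [-0.0066 -1.      0.0014] F [-7.51 -0.08 19.29] M [ 0.21  1.53 -0.03] op 0.4078 q [-1.890e-01  3.180e-01  1.858e+00 -1.000e-03  9.590e-01  1.521e+00]
281 0.06114276203588176
plane slopes,z0 [-0.0002  0.0001  0.0611] 264 z at ear 0.061128322498565625 z at small 0.061144669746650775
```

The TCP does not go lower under extra push. The cover's top plane is level at 61.1 mm, against about 60.8 mm expected from this camera's measured body height of 46.8 mm. One last holding row, then I'll check that it stays steady.

Call:
arm_command(
  steps=[
    {"hand": 0, "travel": [0.003, 0.013, 0], "rotation": [0, 0, -0.008]},
    {"hand": 0, "travel": [0.003, 0.013, 0], "rotation": [0, 0, -0.003]},
    {"hand": 0, "travel": [0.003, 0.013, 0], "rotation": [0, 0, -0.003]},
  ],
)

```text
time: 23.78
eef_pos: [0.6076, -0.014, 0.0944]
tcp_rot: [-0.049, -0.705, 0.706, 0.048]
contact_force: [-9.9, -0.4, 19.5]
opening: 0.41
```

```bash
python3 - <<'E'
from h import *
s=st()
for i in range(10):
    im,d=ctrl.read_camera('side')
    if i%3==2: st()
crop(im,230,190,460,330,3.4,'pics/s20.png')
P=cloud('side',d)
near=np.linalg.norm(P[...,:2]-[.42,.167],axis=2)<.05
c=P[near&(P[...,2]>.141)];print('cap',np.median(c,0).round(4))
u=P[near&(P[...,2]>.08)&(P[...,2]<.136)]
E
```

```text
t 23.775 pos [ 0.6076 -0.014   0.0944] zang -97.92 down [-0.0016 -1.      0.0017] F [-9.93 -0.36 19.47] M [ 0.09  1.4  -0.01] op 0.4099 q [-0.189  0.32   1.855 -0.002  0.965  1.521]
t 23.925 pos [ 0.6075 -0.014   0.0944] zang -97.92 down [-0.0016 -1.      0.0016] F [-8.56  0.7  18.53] M [0.09 1.34 0.06] op 0.4082 q [-0.189  0.32   1.855 -0.002  0.965  1.521]
t 24.075 pos [ 0.6075 -0.0139  0.0944] zang -97.92 down [-0.0016 -1.      0.0016] F [-9.29  0.11 18.65] M [0.1  1.4  0.01] op 0.4091 q [-0.189  0.32   1.855 -0.002  0.965  1.521]
t 24.225 pos [ 0.6075 -0.0139  0.0944] zang -97.92 down [-0.0016 -1.      0.0017] F [-9.29  0.11 17.83] M [0.06 1.37 0.02] op 0.4099 q [-0.189  0.32   1.855 -0.002  0.965  1.521]
cap [0.4246 0.1723 0.1481]
```

View pics/s20.png

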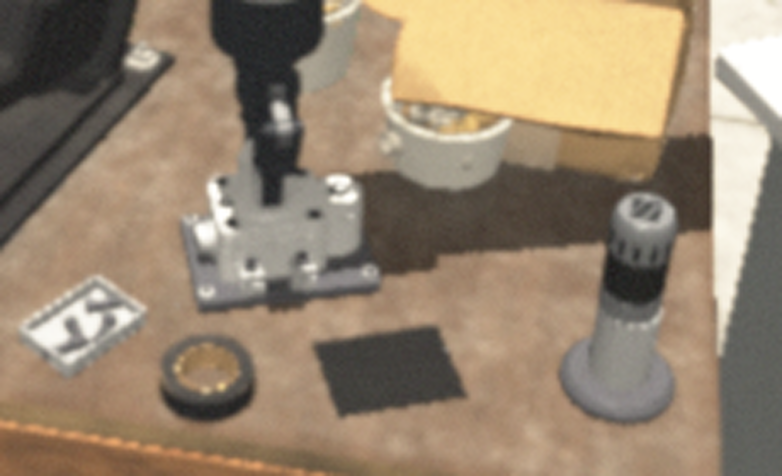

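The picture shows the cover closed on the body at crop (285,210) with the jaws on the boss, the wand seated upright at (640,300) and the mat empty. The forces are steady, so I'm handing in.

```bash
python3 -c "
from h import *
print(ctrl.sign_off()); st()"
```

```text
the job is handed in; nothing more can be done
None
the job is handed in; nothing more can be done
```

The valve housing is shut and the job is handed in. The gripper is still holding the cover down on both dowels, and the clock stood at about 24.2 s of the 54 s. No verdict was reported.

**What I did:**
- **Wand:** I took it from the holder and held the nozzle about 5 cm above the middle of the joint face, still for about 2.3 s. I then stood it back in the holder and let go.
- **Cover:** I gripped it by its hexagonal boss and shifted it 2.3 mm in x after comparing holes and dowels in the side camera. I then lowered it over both dowels and pressed it shut.

**Last checks:**
- **Flush:** The tool stayed at z = 0.0944 m as the downward push rose from about 12 to 24 N, so the cover is on a hard stop. Its top plane measured level at 61.1 mm, against about 60.8 mm expected when shut.
- **Hold:** The force held steady at 18 to 19 N vertical over the last 0.45 s before hand-in, with the fingers still on the boss.
- **Wand:** It stands upright, with its cap at 148 mm as it was at the start.

**Not resolved:**
- **Sideways load:** About 9 N of sideways force along x and 1.4 N m of moment remained on the wrist. The cover bears on one side of its dowel clearance.
- **Camera offset:** The side camera saw the held cover about 2.5 mm off the tool position. I relied on camera-relative alignment for the fit.
- **Not measured:** I could not see the disc's travel and inferred it from the closed faces. I did not measure the bystanders' positions again at the end; no unexpected contact force showed in the readings I took between moves.

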